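# Reload the vacuum bed and set its valve

## Task

The display cover on the vacuum bed is finished. Turn the vacuum valve fully shut before lifting it off and lay the cover right side up, flat inside the empty grey tray; then, with the valve still shut, lay all the black mounting arms from the compartmented bin flat in the bays of the bed, one to a bay and clear of the ribs. When all of them are in place, open the valve until its lever stands right above the set pointer on its dial, and leave the other things on the table alone.

Things in the scene. Friction and masses are not known exactly. Their poses are not given: they have to be found in the camera images.
- valve_lever (a joint): opening angle of the vacuum valve's lever, rad: 0 = fully shut (stop), 1.57 = fully open (stop); seen from above the lever turns clockwise as it opens. Friction about 0.15 N m holds it wherever it is left; no spring.
- lever_grip (a point): point in the middle of the black rubber sleeve of the valve lever (sleeve 50 mm long, 16 mm wide, 18 mm high, its middle 99 mm above the table), 75 mm from the turning axis. The lever points from the axis along this point's -x axis. The lever's outer end is 95 mm from the axis. Clear space all round the sleeve and above it.
- valve_axis (a point): vertical turning axis of the lever, at the lever's height (99 mm above the table); the valve has a 60 x 60 mm foot, a brass body and a white dial of 92 mm diameter below the lever, bolted down. This point's -x axis is the lever's shut direction.
- set_pointer (a joint): angle at which the small steel set pointer on the white dial stands, in rad, measured exactly like the lever's angle (0 = the shut direction, growing clockwise from above). Not to be moved.
- pointer_tip (a point): tip of the steel set pointer, 49 mm from the valve axis, on the dial below the lever, 78 mm above the table; the pointer points along this point's -x axis.
- bed: vacuum bed: bolted-down aluminium plate 190 x 238 mm (its x, y), 12 mm thick, with dark ribs 6 mm high parting it into 2 (along x) by 3 (along y) bays, each 86 x 66 mm inside, their floors 12 mm above the table, their middles at x = -46, 46 and y = -76, 0, 76 mm in the bed's frame. Origin at the middle of its underside, on the table.
- bin: white compartmented bin, fixed, 190 x 238 mm outside (its x, y), floor 4 mm thick, walls and dividers up to 16 mm above the table, 2 (along x) by 3 (along y) compartments of 86 x 56 mm inside, their middles at x = -46, 46 and y = -76, 0, 76 mm in the bin's frame. Origin at the middle of its underside. Holds the mounting arms at the start.
- tray_in (a point): centre of the inner floor of the empty grey tray (fixed), 200 x 170 mm outside (its x, y), floor 4 mm thick, walls 12 mm above the floor and 4 mm thick.
- cover: finished display back cover, black: flat shell 150 x 120 mm (its x, y) and 16 mm thick, with an upright spine in the middle of its top, 110 mm long along its x, 22 mm wide, rising 36 mm above the shell (52 mm in all). About 0.2 to 0.45 kg. Origin at the middle of its underside; z up when right side up. It starts lying on the ribs of the bed, over the bays.
- arm0: black ribbed mounting arm: square-section beam 76 x 40 x 40 mm, long along its x, 0.12 kg; the four long sides are alike, any of them may lie down. Origin at its centre (20 mm above what it lies on). Absent in some runs.
- arm1: black ribbed mounting arm: square-section beam 76 x 40 x 40 mm, long along its x, 0.12 kg; the four long sides are alike, any of them may lie down. Origin at its centre (20 mm above what it lies on). Absent in some runs.
- arm2: black ribbed mounting arm: square-section beam 76 x 40 x 40 mm, long along its x, 0.12 kg; the four long sides are alike, any of them may lie down. Origin at its centre (20 mm above what it lies on). Absent in some runs.
- arm3: black ribbed mounting arm: square-section beam 76 x 40 x 40 mm, long along its x, 0.12 kg; the four long sides are alike, any of them may lie down. Origin at its centre (20 mm above what it lies on). Absent in some runs.
- arm4: black ribbed mounting arm: square-section beam 76 x 40 x 40 mm, long along its x, 0.12 kg; the four long sides are alike, any of them may lie down. Origin at its centre (20 mm above what it lies on). Absent in some runs.
- arm5: black ribbed mounting arm: square-section beam 76 x 40 x 40 mm, long along its x, 0.12 kg; the four long sides are alike, any of them may lie down. Origin at its centre (20 mm above what it lies on). Absent in some runs.
- screwdriver: screwdriver, a bystander lying on the table, to be left alone
- torch: black torch, 135 mm long, a bystander lying on the table, to be left alone
- tape_roll: black tape roll, 84 mm wide, a bystander lying on the table, to be left alone
- grease_jar: small jar with a white cap, 60 mm high, a bystander lying on the table, to be left alone
- adapter: small black box-shaped adapter, a bystander lying on the table, to be left alone
- brush: brush, a bystander lying on the table, to be left alone
- connector: small white connector block, a bystander lying on the table, to be left alone
Mind the look-alikes: they are no part of the job. Leave any brown look-alike of the arm1 alone. What is shaped like the arm5 but green is not meant.

How it is judged:
On the way, in this order (a step that is already met when the one before it is completed fails the run):
1. the valve is fully shut (under 0.07 rad) while the cover is still on the bed (value of joint valve_lever below 0.07 rad and horizontal distance between cover and bed below 0.09 m and height (world z) of cover below 0.04 m), for 0.2 s.
2. with the valve still shut (under 0.12 rad), the cover lies flat in the tray and every arm lies flat in a bay of the bed (value of joint valve_lever below 0.12 rad and horizontal distance between cover and tray_in below 0.045 m and z of cover in the frame of tray_in below 0.007 m and angle between cover's own z axis and vertical below 0.08 rad and linear speed of each of cover, arm0, arm1, arm2, arm3, arm4, arm5 below 0.02 m/s and (x of arm0 in the frame of bed between -0.056 and -0.036 m or x of arm0 in the frame of bed between 0.036 and 0.056 m) and (y of arm0 in the frame of bed between -0.092 and -0.06 m or y of arm0 in the frame of bed between -0.016 and 0.016 m or y of arm0 in the frame of bed between 0.06 and 0.092 m) and z of arm0 in the frame of bed between 0.0275 and 0.0365 m and angle between arm0's own x axis and vertical between 1.47 and 1.67 rad and (x of arm1 in the frame of bed between -0.056 and -0.036 m or x of arm1 in the frame of bed between 0.036 and 0.056 m) and (y of arm1 in the frame of bed between -0.092 and -0.06 m or y of arm1 in the frame of bed between -0.016 and 0.016 m or y of arm1 in the frame of bed between 0.06 and 0.092 m) and z of arm1 in the frame of bed between 0.0275 and 0.0365 m and angle between arm1's own x axis and vertical between 1.47 and 1.67 rad and (x of arm2 in the frame of bed between -0.056 and -0.036 m or x of arm2 in the frame of bed between 0.036 and 0.056 m) and (y of arm2 in the frame of bed between -0.092 and -0.06 m or y of arm2 in the frame of bed between -0.016 and 0.016 m or y of arm2 in the frame of bed between 0.06 and 0.092 m) and z of arm2 in the frame of bed between 0.0275 and 0.0365 m and angle between arm2's own x axis and vertical between 1.47 and 1.67 rad and (x of arm3 in the frame of bed between -0.056 and -0.036 m or x of arm3 in the frame of bed between 0.036 and 0.056 m) and (y of arm3 in the frame of bed between -0.092 and -0.06 m or y of arm3 in the frame of bed between -0.016 and 0.016 m or y of arm3 in the frame of bed between 0.06 and 0.092 m) and z of arm3 in the frame of bed between 0.0275 and 0.0365 m and angle between arm3's own x axis and vertical between 1.47 and 1.67 rad and (x of arm4 in the frame of bed between -0.056 and -0.036 m or x of arm4 in the frame of bed between 0.036 and 0.056 m) and (y of arm4 in the frame of bed between -0.092 and -0.06 m or y of arm4 in the frame of bed between -0.016 and 0.016 m or y of arm4 in the frame of bed between 0.06 and 0.092 m) and z of arm4 in the frame of bed between 0.0275 and 0.0365 m and angle between arm4's own x axis and vertical between 1.47 and 1.67 rad and (x of arm5 in the frame of bed between -0.056 and -0.036 m or x of arm5 in the frame of bed between 0.036 and 0.056 m) and (y of arm5 in the frame of bed between -0.092 and -0.06 m or y of arm5 in the frame of bed between -0.016 and 0.016 m or y of arm5 in the frame of bed between 0.06 and 0.092 m) and z of arm5 in the frame of bed between 0.0275 and 0.0365 m and angle between arm5's own x axis and vertical between 1.47 and 1.67 rad), for 0.3 s.
At the end, for the whole second after the job is handed in: Lever still, within 0.1 rad of the set pointer; cover flat and right side up on the tray floor, its middle within 45 mm of the tray's; every arm present at rest, flat on the floor of a bay, its centre within 17 mm of the bay's middle; all released (angle between the x axis of lever_grip and the x axis of pointer_tip, either way round below 0.1 rad and velocity of joint valve_lever between -0.05 and 0.05 rad/s and horizontal distance between cover and tray_in below 0.045 m and z of cover in the frame of tray_in below 0.007 m and angle between cover's own z axis and vertical below 0.08 rad and linear speed of each of cover, arm0, arm1, arm2, arm3, arm4, arm5 below 0.02 m/s and (x of arm0 in the frame of bed between -0.056 and -0.036 m or x of arm0 in the frame of bed between 0.036 and 0.056 m) and (y of arm0 in the frame of bed between -0.092 and -0.06 m or y of arm0 in the frame of bed between -0.016 and 0.016 m or y of arm0 in the frame of bed between 0.06 and 0.092 m) and z of arm0 in the frame of bed between 0.0275 and 0.0365 m and angle between arm0's own x axis and vertical between 1.47 and 1.67 rad and (x of arm1 in the frame of bed between -0.056 and -0.036 m or x of arm1 in the frame of bed between 0.036 and 0.056 m) and (y of arm1 in the frame of bed between -0.092 and -0.06 m or y of arm1 in the frame of bed between -0.016 and 0.016 m or y of arm1 in the frame of bed between 0.06 and 0.092 m) and z of arm1 in the frame of bed between 0.0275 and 0.0365 m and angle between arm1's own x axis and vertical between 1.47 and 1.67 rad and (x of arm2 in the frame of bed between -0.056 and -0.036 m or x of arm2 in the frame of bed between 0.036 and 0.056 m) and (y of arm2 in the frame of bed between -0.092 and -0.06 m or y of arm2 in the frame of bed between -0.016 and 0.016 m or y of arm2 in the frame of bed between 0.06 and 0.092 m) and z of arm2 in the frame of bed between 0.0275 and 0.0365 m and angle between arm2's own x axis and vertical between 1.47 and 1.67 rad and (x of arm3 in the frame of bed between -0.056 and -0.036 m or x of arm3 in the frame of bed between 0.036 and 0.056 m) and (y of arm3 in the frame of bed between -0.092 and -0.06 m or y of arm3 in the frame of bed between -0.016 and 0.016 m or y of arm3 in the frame of bed between 0.06 and 0.092 m) and z of arm3 in the frame of bed between 0.0275 and 0.0365 m and angle between arm3's own x axis and vertical between 1.47 and 1.67 rad and (x of arm4 in the frame of bed between -0.056 and -0.036 m or x of arm4 in the frame of bed between 0.036 and 0.056 m) and (y of arm4 in the frame of bed between -0.092 and -0.06 m or y of arm4 in the frame of bed between -0.016 and 0.016 m or y of arm4 in the frame of bed between 0.06 and 0.092 m) and z of arm4 in the frame of bed between 0.0275 and 0.0365 m and angle between arm4's own x axis and vertical between 1.47 and 1.67 rad and (x of arm5 in the frame of bed between -0.056 and -0.036 m or x of arm5 in the frame of bed between 0.036 and 0.056 m) and (y of arm5 in the frame of bed between -0.092 and -0.06 m or y of arm5 in the frame of bed between -0.016 and 0.016 m or y of arm5 in the frame of bed between 0.06 and 0.092 m) and z of arm5 in the frame of bed between 0.0275 and 0.0365 m and angle between arm5's own x axis and vertical between 1.47 and 1.67 rad); the robot touches nothing.
It fails at once if a bystander is disturbed (moved over 40 mm) (distance of any of screwdriver, torch, tape_roll, grease_jar, adapter, brush, connector from where it was at the start of the episode above 0.04 m).
It fails at once if the set pointer is shifted (distance of pointer_tip from where it was at the start of the episode above 0.008 m).
Of arm0, arm1, arm2, arm3, arm4, arm5 only 4 to 6 are there at a start; the rules pass over those that are not, and their reading is None.
At some moment in a run one of cover, arm0, arm1, arm2, arm3, arm4, arm5 may be knocked a few centimetres aside while the robot is not near it.
Once in a run the grip may slacken for a moment while it holds something.
It also fails if it takes over 210 s, if anything falls off the work surface, if the arm or the gripper's body presses on something with over 40 N, if the wrist force passes 120 N, or if a joint passes its speed limit or range.

## Robot

A 6-joint arm with a two-finger parallel gripper is mounted at the origin on the work surface. World frame = base frame: x ahead of the robot, y to its left, z up, the work surface at z = 0. Lengths are in m, angles in rad, forces in N, time in s.
With the tool pointing down it reaches from about 0.25 to 0.8 m from the base axis. Payload 3.9 kg.
Tool frame: the origin (TCP) lies on the centre line of the jaws, within the pads' length; the fingertips stand 22 mm ahead of it and the grasp point (between the pads) lies 3 mm ahead of it; z points along the fingers, y is the line along which they close (so a half turn about z gives the same grasp; the last joint's range is limited). The gripper opens to 85 mm and grips with 20 to 120 N. Pads are 22 mm wide; open, the fingers measure 114 mm over their backs; the gripper's body (76 mm by 85 mm) begins 54 mm behind the grasp point. The pads swing forward as they close: fully open they stand 13 mm farther back than shut.
Start: joints at [1.13, 0.26, -0.138, 1.173, 0, 1.571], TCP at [0.224, 0.475, 0.253] pointing down, gripper open.
Joint ranges: [-2.78, 2.78], [-0.83, 1.72], [-1.28, 1.37], [-1.9, 2.12], [-1.57, 1.48], [-3.14, 3.14]. Speed limits (rad/s): [2.57, 2.57, 3.14, 3.14, 3.14, 3.14].

## Interface

Orientations are given as [roll, pitch, yaw] about the fixed x, y, z axes, in that order (R = Rz(yaw) Ry(pitch) Rx(roll)).
In Python, from cell import sensors, capture, camera_params, order gives the robot as it stands. The module is installed in compiled form; this text tells all that it offers.
- The arm moves only by the tool play_rows, never from a script. Its argument "steps" is one flat list of numbers, 7 for each row, row after row: the turn, a rotation vector about the world's x, y, z as a fraction of full scale, then the shift along the world's x, y, z as a fraction of full scale, then the opening, from 0 (shut) to 1 (fully open). A call has 1 to 10 rows; each row is the pose to reach, as a shift and turn from the pose commanded when the call began; what a row does not reach only later rows make up. Full scale, the value 1, is 0.4 m for a shift and 1.5 rad for a turn. A row lasts 1/8 s, in which the tool goes at most 62.5 mm and 10.7 degrees, less where a joint would pass 70% of its speed; a pose out of reach is approached as far as the arm can. A call with a number of a shift or a turn outside -1 to 1 is refused whole. A call with a gripper value outside its range is refused whole. The fingers move at their own pace and stop on an object; "squeeze" is the grip in N (left out, the last holds). Time passes only in rows, so rows that repeat a pose let the fingers close. It gives the time, the measured TCP pose, the force, the opening and the grip force at its end, in the units of the state.
- sensors.get_state(): the state, without advancing time (a new reading comes with each control period).
- capture(name): name is "side" or "top"; returns the picture (384x512x3 uint8, red, green, blue); there is no depth.
- camera_params(name): a dict with "camera_matrix" (3x3 intrinsics, pixels), "R" (3x3) and "t" (3): a world point X has camera coordinates R X + t. Camera axes: x right, y down, z forward; pixel columns grow to the right and rows downward; lengths in m; the calibration is good to about 2 mm. A picture is of the moment at which its call begins. camera_params takes no time and is no camera call.
- order.hand_in(): hands the job in; it is judged then, once.
The state is a dict: "clock": time; "joint_positions": joint angles; "dq": joint speeds; "effort": joint torques, N m; "ee_pos": TCP position; "orientation": TCP orientation; "ft_force": force on the tool from outside, world axes, zero at the start; "torque": the same for the moment, N m; "gripper_width": finger opening in m; "grip_force": force on a finger pad.
Only numpy, scipy, OpenCV 4.12 (cv2) and the standard library are available. Lean on these libraries where they do the work, as an engineer would, in place of code of your own. Each camera call takes 0.05 s, during which the arm holds its last target. There are 200 camera calls.

## Working session

There is one attempt and no reset: what is moved stays moved. The work goes in short steps, Python scripts to look and compute and a tool call to move; the robot and the scene stay as the last step left them, time stands still between calls to the robot, and variables do not carry over. Pictures are saved under pics/ and viewed, at most 14 in all, crops included, and the job is handed in when it is done.

Besides the shell and the picture viewer there is one more tool, called after "Call:" in YAML: its name, and indented under it one key for each argument. play_rows: Moves the arm, as the interface text tells. Its arguments: {"type":"object","properties":{"steps":{"type":"array","items":{"type":"number","minimum":-1,"maximum":1}},"squeeze":{"type":"number"}},"required":["steps"]}

```bash
mkdir -p pics; ls
cat > h.py <<'E'
import numpy as np, cv2
from cell import sensors, capture, camera_params, order
def snap(n,f,crop=None,s=1):
    im=capture(n); np.save(f'pics/{f}.npy',im)
    save(im,f,crop,s); return im
def save(im,f,crop=None,s=1):
    if crop: im=im[crop[1]:crop[3],crop[0]:crop[2]]
    im=cv2.resize(im,None,fx=s,fy=s,interpolation=cv2.INTER_CUBIC)
    cv2.imwrite(f'pics/{f}.png',im[:,:,::-1])
def P(n):
    c=camera_params(n); return np.array(c['camera_matrix']),np.array(c['R']),np.array(c['t'])
def ray(n,u,v,z):
    "world point on plane z seen at pixel"
    K,R,t=P(n); d=R.T@np.linalg.solve(K,[u,v,1.]); o=-R.T@t
    return o+d*(z-o[2])/d[2]
def proj(n,X):
    K,R,t=P(n); p=K@(R@np.asarray(X,float)+t); return p[:2]/p[2]
def tri(a,pa,b,pb):
    A=[];B=[]
    for n,p in((a,pa),(b,pb)):
        K,R,t=P(n); d=R.T@np.linalg.solve(K,[*p,1.]); d/=np.linalg.norm(d); o=-R.T@t
        M=np.eye(3)-np.outer(d,d); A.append(M);B.append(M@o)
    return np.linalg.lstsq(np.vstack(A),np.hstack(B),rcond=None)[0]
E
python3 - <<'E'
from h import *
np.set_printoptions(precision=3,suppress=True)
s=sensors.get_state(); print(s)
for n in('top','side'):
    K,R,t=P(n); print(n,K,-R.T@t,R)
    snap(n,n+'0',None,1.5)
E
```

```text
pics
{'clock': 0.0, 'joint_positions': array([ 1.13 ,  0.261, -0.139,  1.173,  0.   ,  1.571]), 'dq': array([-0.001,  0.001, -0.   , -0.002, -0.   , -0.001]), 'effort': array([  0.003, -40.567,  25.392,   0.019,   0.   ,   0.   ]), 'ee_pos': array([0.224, 0.474, 0.252]), 'orientation': array([-3.14 , -0.   ,  2.701]), 'ft_force': array([-0.058, -0.331,  0.429]), 'torque': array([-0.063, -0.013,  0.025]), 'grip_force': 0.0, 'gripper_width': 0.0856092101368021}
top [[488.475   0.    262.755]
 [  0.    488.475 191.924]
 [  0.      0.      1.   ]] [0.349 0.057 1.822] [[ 0.028 -1.     0.002]
 [-0.994 -0.028 -0.108]
 [ 0.108  0.001 -0.994]]
side [[415.611   0.    255.295]
 [  0.    415.611 200.303]
 [  0.      0.      1.   ]] [ 0.484 -0.776  0.969] [[ 0.995 -0.098 -0.015]
 [-0.081 -0.713 -0.696]
 [ 0.057  0.694 -0.717]]
```

View pics/top0.png

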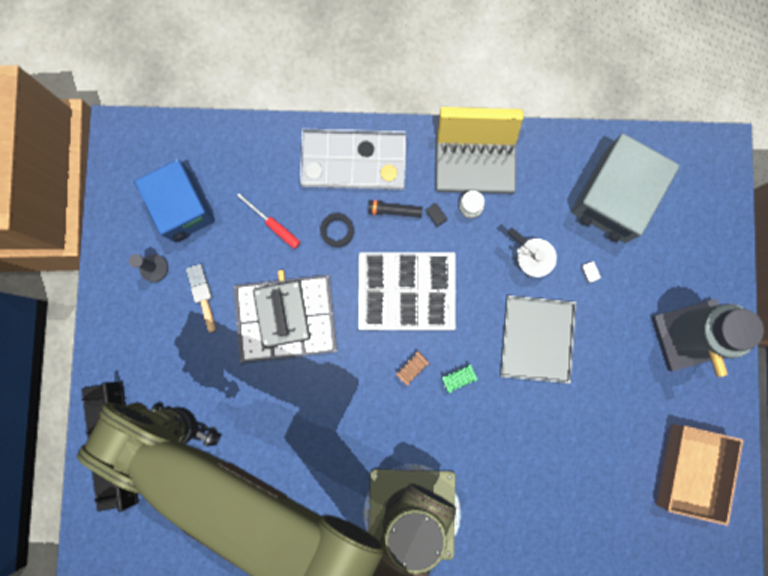

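View pics/side0.png

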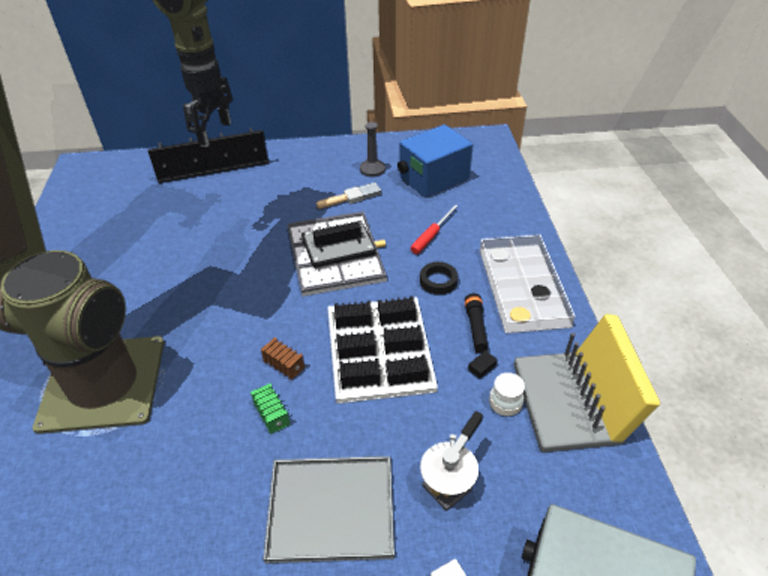

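Candidates: six black ribbed beams in the bin (top px ≈(250,181)…(292,205)), brown beam (274,245), green beam (306,252). Only the six black ones in the bin are meant. Now close crops.

Run:
```python
from h import *
def mont(src,f,cs):
    im=np.load(f'pics/{src}.npy'); out=[]
    for (x,y) in cs:
        c=cv2.resize(im[y:y+75,x:x+100],None,fx=4,fy=4,interpolation=cv2.INTER_CUBIC)
        for k in range(0,100,10):
            cv2.line(c,(4*k,0),(4*k,5 if k%50 else 12),(255,0,0),1)
            if k<75: cv2.line(c,(0,4*k),(5 if k%50 else 12,4*k),(255,0,0),1)
        cv2.putText(c,f'{x},{y}',(300,14),0,.45,(255,0,0),1); out.append(c)
    m=np.vstack([np.hstack(out[:2]),np.hstack(out[2:])]); cv2.imwrite(f'pics/{f}.png',m[:,:,::-1])
mont('top0','mt',[(140,175),(225,160),(310,135),(310,190)])
mont('side0','ms',[(180,135),(205,195),(260,265),(170,300)])
```

```text
(no output)
```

View pics/mt.png

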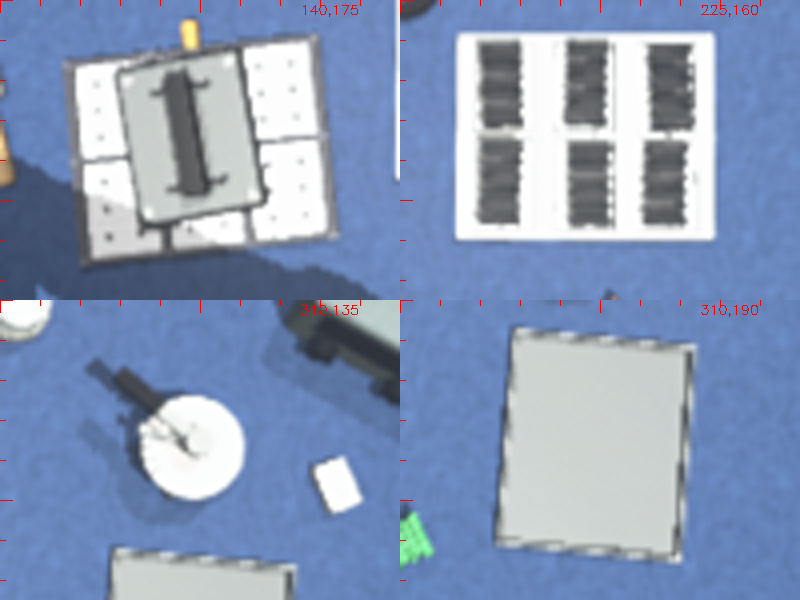

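View pics/ms.png

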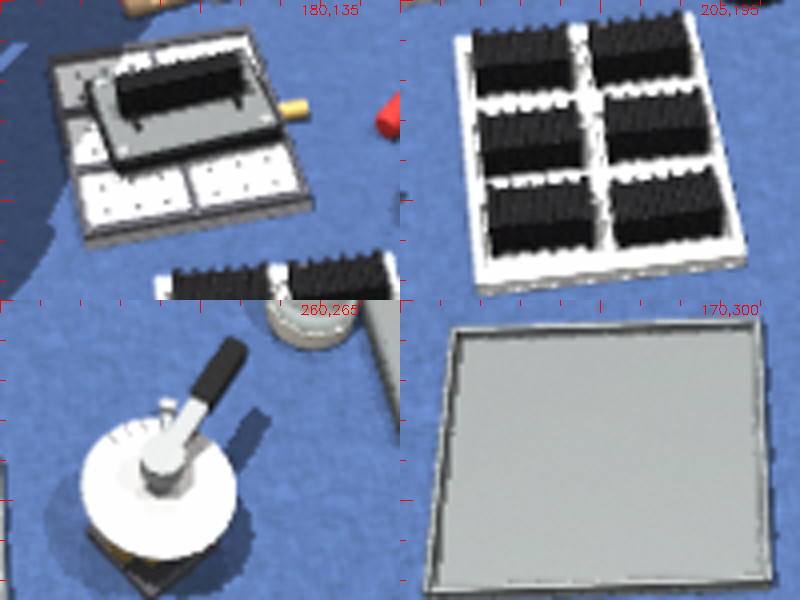

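```bash
cat > meas.py <<'E'
from h import *
from scipy.optimize import least_squares
np.set_printoptions(precision=4,suppress=True)
def px(o,m,q=(0,0)): return np.array(o)+(np.array(m,float)-np.array(q)+.5)/4-.5
def rect(obs,lx,ly,z0,name):
    "obs: list (cam, 4 px in TL,TR,BR,BL of top picture = (+x,+y),(+x,-y),(-x,-y),(-x,+y)) -> x,y,yaw,z"
    C=np.array([[lx,ly],[lx,-ly],[-lx,-ly],[-lx,ly]])/2
    def f(p):
        c,s=np.cos(p[2]),np.sin(p[2]); r=[]
        for n,q in obs:
            for k in range(4):
                X=[*(p[:2]+C[k]@np.array([[c,s],[-s,c]])),p[3]]
                r.append(proj(n,X)-q[k])
        return np.ravel(r)
    s=least_squares(f,[.4,0,0,z0]); print(name,s.x,'z exp',z0,'rms px',np.sqrt((s.fun**2).mean())); return s.x
if __name__=='__main__':
    # side picture: +x right, +y up: order (+x,+y)=TR,(+x,-y)=BR,(-x,-y)=BL,(-x,+y)=TL
    S=lambda o,q,TL,TR,BR,BL:('side',[px(o,p,q) for p in(TR,BR,BL,TL)])
    T=lambda o,q,*c:('top',[px(o,p,q) for p in c])
    rect([T((140,175),(0,0),(66,62),(320,36),(338,236),(84,264)),S((180,135),(0,0),(50,62),(250,28),(312,205),(88,240))],.19,.238,.018,'bed')
    rect([T((225,160),(400,0),(457,34),(715,34),(715,240),(457,240)),S((205,195),(400,0),(456,38),(693,12),(747,258),(478,285))],.19,.238,.016,'bin')
    rect([T((310,190),(400,300),(512,327),(695,345),(681,561),(496,546)),S((170,300),(400,300),(452,328),(762,320),(772,585),(427,594))],.2,.17,.016,'tray')
    rect([T((140,175),(0,0),(116,70),(240,47),(268,200),(142,226)),S((180,135),(0,0),(88,85),(255,65),(285,125),(112,165))],.15,.12,.034,'cover')
    a=ray('top',*px((140,175),(176,70)),.07);b=ray('top',*px((140,175),(197,196)),.07);print('spine',a,b,(a+b)/2,np.linalg.norm(a-b),np.arctan2(*(a-b)[1::-1]))
    print('sleeve',tri('top',px((310,135),(137,390),(0,300)),'side',px((260,265),(219,371),(0,300))))
    print('sleeve end',tri('top',px((310,135),(117,372),(0,300)),'side',px((260,265),(238,348),(0,300))))
    for n,src in(('top','top0'),('side','side0')):
        im=np.load(f'pics/{src}.npy'); x0,y0,x1,y1=dict(top=(342,160,372,192),side=(278,290,322,335))[n]
        m=(im.min(2)>190).astype(np.uint8); k=np.zeros_like(m);k[y0:y1,x0:x1]=m[y0:y1,x0:x1]
        h=cv2.convexHull(np.argwhere(k)[:,::-1].astype(np.float32)); e=cv2.fitEllipse(h); print(n,'dial',e,ray(n,*e[0],.077))
        globals()['d'+n]=e[0]
    print('dial tri',tri('top',dtop,'side',dside))
    print('pointer tip',ray('side',*px((260,265),(168,403),(0,300)),.078))
    im=np.load('pics/top0.npy'); m=(im[160:222,238:304].max(2)<100).astype(np.uint8)
    n,l,st,c=cv2.connectedComponentsWithStats(m)
    for i in range(1,n):
        if st[i,4]>60:
            r=cv2.minAreaRect(np.argwhere(l==i)[:,::-1].astype(np.float32)); print('arm',st[i],ray('top',c[i][0]+238,c[i][1]+160,.042)[:2],np.round(r[1],1),r[2])
E
python3 meas.py
```

```text
bed [0.4653 0.326  0.135  0.0109] z exp 0.018 rms px 0.4289642915839129
bin [0.5409 0.0267 0.0255 0.0147] z exp 0.016 rms px 0.431058012920572
tray [ 0.431  -0.3003 -0.0697  0.0091] z exp 0.016 rms px 0.33366695031522176
cover [0.4762 0.3343 0.1959 0.0258] z exp 0.034 rms px 1.3328666040084893
spine [0.5311 0.3435 0.07  ] [0.4183 0.3196 0.07  ] [0.4747 0.3316 0.07  ] 0.1153296807952949 0.2087173812558935
sleeve [ 0.67   -0.2282  0.0992]
sleeve end [ 0.6861 -0.2107  0.0955]
top dial ((357.53594970703125, 171.23489379882812), (25.058631896972656, 26.3138370513916), 120.6305923461914) [ 0.6236 -0.2817  0.077 ]
side dial ((299.8778991699219, 309.46282958984375), (38.240352630615234, 40.36033630371094), 24.558317184448242) [ 0.6259 -0.2848  0.077 ]
dial tri [ 0.6254 -0.2825  0.0728]
pointer tip [ 0.639  -0.2342  0.078 ]
```

Run:
```python
from meas import *
im=np.load('pics/top0.npy'); print(im[180,245:300:2].max(1))
for th in (120,150,170):
    m=(im[160:222,238:304].max(2)<th).astype(np.uint8)
    n,l,st,c=cv2.connectedComponentsWithStats(m)
    for i in range(1,n):
        if st[i,4]>60:
            r=cv2.minAreaRect(np.argwhere(l==i)[:,::-1].astype(np.float32)); print(th,'arm',st[i],ray('top',c[i][0]+238,c[i][1]+160,.042)[:2],np.round(r[1],1),r[2])
```

```text
[143  98 103 104 101 232 254 252 253 253 248 120 106 106 104 110 254 250
 253 253 255 146 102 103 102  95 139 252]
120 arm [  7  11  10  21 177] [0.5837 0.1066] [20.  9.] 90.0
120 arm [ 29  11  10  20 169] [0.5865 0.0284] [19.  9.] 90.0
120 arm [ 49  11  11  22 197] [ 0.5853 -0.0483] [21.2  9.8] 86.18592071533203
120 arm [  7  35  10  21 170] [0.4936 0.1048] [ 8.8 20.4] 3.814074993133545
120 arm [ 48  36  10  20 160] [ 0.495  -0.0452] [19.  9.] 90.0
120 arm [30 44  9 12 94] [0.4778 0.0236] [11.  8.] 90.0
150 arm [  7  10  11  22 200] [0.5829 0.1073] [21.   9.9] 86.98721313476562
150 arm [ 28  10  11  22 196] [0.5871 0.029 ] [ 9.7 21. ] 3.3664608001708984
150 arm [ 49  11  12  22 222] [ 0.5854 -0.0485] [21. 11.] 90.0
150 arm [  7  35  10  21 206] [0.4938 0.1058] [20.  9.] 90.0
150 arm [ 48  35  11  21 206] [ 0.4971 -0.0446] [20. 10.] 90.0
150 arm [ 29  36  11  21 197] [0.4941 0.0241] [20. 10.] 90.0
170 arm [  7  10  11  22 219] [0.5838 0.1076] [21. 10.] 90.0
170 arm [ 28  10  11  22 210] [0.5869 0.0286] [21. 10.] 90.0
170 arm [ 49  11  12  22 236] [ 0.5845 -0.0489] [21. 11.] 90.0
170 arm [  6  34  12  22 221] [0.4949 0.1057] [10.1 21.3] 3.0127875804901123
170 arm [ 29  35  12  22 221] [0.4946 0.0244] [21. 11.] 90.0
170 arm [ 47  35  12  21 215] [ 0.4977 -0.0446] [20. 11.] 90.0
```

Call:
play_rows:
  steps: [0, 0, -0.6, 0.5, -0.9, 0, 0.5, 0, 0, -0.6, 0.5, -0.9, 0, 0.5, 0, 0, -0.6, 0.5, -0.9, 0, 0.5, 0, 0, -0.6, 0.5, -0.9, 0, 0.5, 0, 0, -0.6, 0.5, -0.9, 0, 0.5, 0, 0, -0.6, 0.5, -0.9, 0, 0.5, 0, 0, -0.6, 0.5, -0.9, 0, 0.5, 0, 0, -0.6, 0.5, -0.9, 0, 0.5]
  squeeze: 20

```text
clock: 1.1
ee_pos: [0.4247, 0.1128, 0.253]
orientation: [-3.141, 0.0, 1.796]
ft_force: [0.6, -0.3, 0.8]
gripper_width: 0.0428
grip_force: 0.0
```

Call:
play_rows:
  steps: [0, 0, -0.613, 0.618, -0.848, 0, 0.5, 0, 0, -0.613, 0.618, -0.848, 0, 0.5, 0, 0, -0.613, 0.618, -0.848, 0, 0.5, 0, 0, -0.613, 0.618, -0.848, 0, 0.5, 0, 0, -0.613, 0.618, -0.848, 0, 0.5, 0, 0, -0.613, 0.618, -0.848, 0, 0.5, 0, 0, -0.613, 0.618, -0.848, 0, 0.5, 0, 0, -0.613, 0.618, -0.848, -0.1, 0.5, 0, 0, -0.613, 0.618, -0.848, -0.2, 0.5]

```text
clock: 2.22
ee_pos: [0.6722, -0.2236, 0.1719]
orientation: [3.141, -0.001, 0.882]
ft_force: [-0.6, -0.9, 0.1]
gripper_width: 0.0429
grip_force: 0.0
```

Run:
```python
from h import *
snap('side','s1',(240,230,360,340),5)
```

```text
(no output)
```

View pics/s1.png

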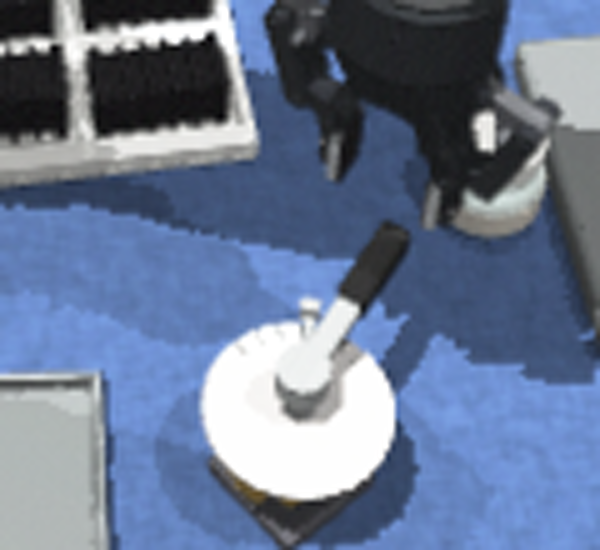

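The fingers straddle the sleeve (crop 375,265); the pointer stands at the dial's rim (crop 309,305), toward shut from the lever. Descend and grip.

Call:
play_rows:
  steps: [0, 0, 0, 0, 0, -0.08, 0.5, 0, 0, 0, 0, 0, -0.16, 0.5, 0, 0, 0, 0, 0, -0.16, 0.5, 0, 0, 0, 0, 0, -0.16, 0.15, 0, 0, 0, 0, 0, -0.16, 0.0, 0, 0, 0, 0, 0, -0.16, 0.0, 0, 0, 0, 0, 0, -0.16, 0.0]
  squeeze: 20

```text
clock: 3.15
ee_pos: [0.6729, -0.2245, 0.1114]
orientation: [3.138, -0.002, 0.882]
ft_force: [2.0, 1.1, 5.0]
gripper_width: 0.0153
grip_force: 24.4
```

```bash
cat > arc.py <<'E'
import sys,numpy as np
from cell import sensors
a=np.array([.625,-.283]); p=np.array(sensors.get_state()['ee_pos'])[:2]
v=p-a; print('r',np.hypot(*v),'phi',np.arctan2(v[1],v[0]))
s,n,st=map(float,sys.argv[1:])
for k in range(1,int(n)+1):
    d=s+st*k; R=np.array([[np.cos(d),-np.sin(d)],[np.sin(d),np.cos(d)]])
    m=(R@v-v)/.4; print(round(d,3),'rot',round(d/1.5,3),'xy',np.round(m,3))
E
python3 arc.py 0 10 0.1
```

```text
r 0.07559407423142367 phi 0.885035931796246
0.1 rot 0.067 xy [-0.015  0.011]
0.2 rot 0.133 xy [-0.031  0.021]
0.3 rot 0.2 xy [-0.049  0.029]
0.4 rot 0.267 xy [-0.066  0.035]
0.5 rot 0.333 xy [-0.085  0.039]
0.6 rot 0.4 xy [-0.103  0.042]
0.7 rot 0.467 xy [-0.122  0.043]
0.8 rot 0.533 xy [-0.141  0.041]
0.9 rot 0.6 xy [-0.16   0.038]
1.0 rot 0.667 xy [-0.178  0.033]
```

Call:
play_rows:
  steps: [0, 0, 0.067, -0.015, 0.011, 0, 0, 0, 0, 0.133, -0.031, 0.021, 0, 0, 0, 0, 0.2, -0.049, 0.029, 0, 0, 0, 0, 0.267, -0.066, 0.035, 0, 0, 0, 0, 0.333, -0.085, 0.039, 0, 0, 0, 0, 0.333, -0.085, 0.039, 0, 0]

```text
clock: 3.9
ee_pos: [0.6377, -0.2083, 0.1114]
orientation: [3.139, -0.001, 1.382]
ft_force: [1.8, 3.3, 6.8]
gripper_width: 0.0154
grip_force: 24.4
```

```bash
python3 arc.py 0 8 0.08
```

```text
r 0.07580839651919678 phi 1.401851511069005
0.08 rot 0.053 xy [-0.015  0.002]
0.16 rot 0.107 xy [-0.03   0.003]
0.24 rot 0.16 xy [-0.045  0.002]
0.32 rot 0.213 xy [-0.06   0.001]
0.4 rot 0.267 xy [-0.075 -0.002]
0.48 rot 0.32 xy [-0.09  -0.006]
0.56 rot 0.373 xy [-0.104 -0.012]
0.64 rot 0.427 xy [-0.118 -0.018]
```

Call:
play_rows:
  steps: [0, 0, 0.053, -0.015, 0.002, 0, 0, 0, 0, 0.107, -0.03, 0.003, 0, 0, 0, 0, 0.16, -0.045, 0.002, 0, 0, 0, 0, 0.213, -0.06, 0.001, 0, 0, 0, 0, 0.213, -0.06, 0.001, 0, 0]

```text
clock: 4.53
ee_pos: [0.6129, -0.2077, 0.1113]
orientation: [3.14, -0.001, 1.701]
ft_force: [-1.6, 4.5, 9.3]
gripper_width: 0.0154
grip_force: 24.6
```

```bash
python3 arc.py 0 6 0.08
```

```text
r 0.07624228023950902 phi 1.7295683458231172
0.08 rot 0.053 xy [-0.015 -0.003]
0.16 rot 0.107 xy [-0.03  -0.007]
0.24 rot 0.16 xy [-0.044 -0.013]
0.32 rot 0.213 xy [-0.058 -0.019]
0.4 rot 0.267 xy [-0.071 -0.027]
0.48 rot 0.32 xy [-0.084 -0.035]
```

Call:
play_rows:
  steps: [0, 0, 0.053, -0.015, -0.003, 0, 0, 0, 0, 0.107, -0.03, -0.007, 0, 0, 0, 0, 0.107, -0.03, -0.007, 0, 0]

```text
clock: 4.9
ee_pos: [0.6006, -0.2104, 0.1113]
orientation: [3.14, -0.001, 1.861]
ft_force: [-2.2, 4.0, 10.8]
gripper_width: 0.0151
grip_force: 24.7
```

```bash
python3 -c "
from h import *
s=sensors.get_state();print(s['ft_force'],s['torque'],s['ee_pos'])
snap('side','s2',(240,230,360,340),5)"; python3 arc.py 0 6 0.08
```

```text
[-2.21656414  4.00518224 10.83396306] [0.70153188 0.52187243 0.05740843] [ 0.60061388 -0.21044451  0.11127759]
r 0.07655068082978188 phi 1.8938360424550174
0.08 rot 0.053 xy [-0.014 -0.005]
0.16 rot 0.107 xy [-0.028 -0.012]
0.24 rot 0.16 xy [-0.041 -0.02 ]
0.32 rot 0.213 xy [-0.054 -0.028]
0.4 rot 0.267 xy [-0.066 -0.038]
0.48 rot 0.32 xy [-0.077 -0.049]
```

View pics/s2.png

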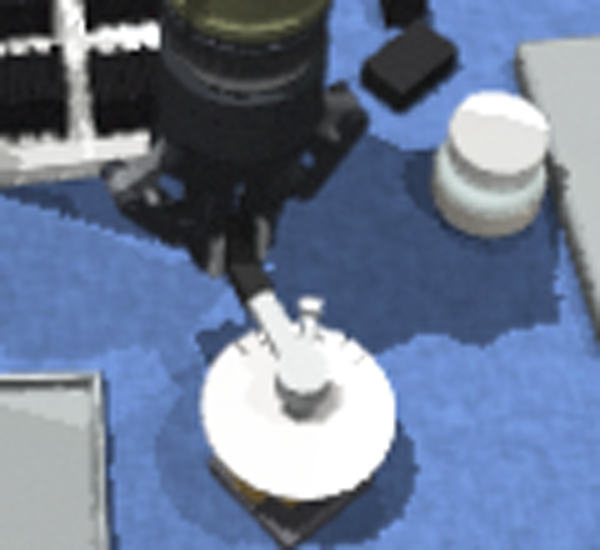

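The lever has swung past the pointer (crop 310,303) and is nearly over the leftmost tick (243,350). Continue to the stop.

Call:
play_rows:
  steps: [0, 0, 0.053, -0.014, -0.005, 0, 0, 0, 0, 0.107, -0.028, -0.012, 0, 0, 0, 0, 0.107, -0.028, -0.012, 0, 0]

```text
clock: 5.32
ee_pos: [0.5889, -0.2151, 0.1113]
orientation: [3.141, -0.002, 2.022]
ft_force: [-3.6, 4.1, 12.5]
gripper_width: 0.0155
grip_force: 24.8
```

```bash
python3 -c "
from h import *
for p in ((243,350),(365,357)):
  v=ray('side',240+p[0]/5,230+p[1]/5,.077)[:2]-[.625,-.283]; print(v,np.arctan2(v[1],v[0]))"; python3 arc.py 0 6 0.08
```

```text
[-0.02188941  0.02628058] 2.2652858883013436
[0.03604995 0.01620599] 0.4224735861566043
r 0.07691077475718924 phi 2.058726987281448
0.08 rot 0.053 xy [-0.013 -0.008]
0.16 rot 0.107 xy [-0.026 -0.017]
0.24 rot 0.16 xy [-0.038 -0.026]
0.32 rot 0.213 xy [-0.049 -0.037]
0.4 rot 0.267 xy [-0.059 -0.049]
0.48 rot 0.32 xy [-0.068 -0.061]
```

Call:
play_rows:
  steps: [0, 0, 0.053, -0.013, -0.008, 0, 0, 0, 0, 0.107, -0.026, -0.017, 0, 0, 0, 0, 0.107, -0.026, -0.017, 0, 0]

```text
clock: 5.7
ee_pos: [0.5799, -0.2206, 0.1113]
orientation: [3.137, -0.003, 2.181]
ft_force: [-0.5, 8.3, 10.7]
gripper_width: 0.0153
grip_force: 28.8
```

```bash
python3 arc.py 0 5 0.06
```

```text
r 0.07700530370559157 phi 2.1958546039066693
0.06 rot 0.04 xy [-0.009 -0.007]
0.12 rot 0.08 xy [-0.018 -0.015]
0.18 rot 0.12 xy [-0.026 -0.023]
0.24 rot 0.16 xy [-0.034 -0.031]
0.3 rot 0.2 xy [-0.041 -0.04 ]
```

Call:
play_rows:
  steps: [0, 0, 0.03, -0.009, -0.007, 0, 0, 0, 0, 0.03, -0.009, -0.007, 0, 0]

```text
clock: 5.95
ee_pos: [0.5797, -0.2211, 0.1114]
orientation: [3.128, -0.003, 2.227]
ft_force: [6.9, 14.4, 6.4]
gripper_width: 0.0157
grip_force: 46.8
```

Call:
play_rows:
  steps: [0, 0, -0.03, 0.009, 0.007, 0, 0, 0, 0, -0.03, 0.009, 0.007, 0, 0.5, 0, 0, -0.03, 0.009, 0.007, 0, 0.5, 0, 0, -0.03, 0.009, 0.007, 0.1, 0.5, 0, 0, -0.03, 0.009, 0.007, 0.2, 0.5, 0, 0, -0.03, 0.009, 0.007, 0.35, 0.5, 0, 0, -0.03, -0.4, 0.3, 0.35, 0.5, 0, 0, -0.03, -0.4, 0.3, 0.35, 0.5, 0, 0, -0.03, -0.4, 0.3, 0.35, 0.5, 0, 0, -0.03, -0.4, 0.3, 0.35, 0.5]

```text
clock: 7.2
ee_pos: [0.4113, -0.104, 0.2486]
orientation: [-3.139, -0.003, 2.183]
ft_force: [0.9, -1.1, 0.4]
gripper_width: 0.0424
grip_force: 0.0
```

```bash
python3 -c "
from h import *
s=sensors.get_state();print(s['joint_positions'],s['orientation'],s['ee_pos'],s['ft_force'])
snap('side','s3',(180,135,330,340),3); snap('top','t3',(140,140,380,260),3)
a=cv2.imread('pics/s3.png');b=cv2.imread('pics/t3.png');b=cv2.resize(b,(600,300));a=a[:600]
from numpy import *
a3=cv2.resize(a[390:615],(600,300)) if 0 else cv2.resize(a[330:600,200:450],(330,300))
cv2.imwrite('pics/m3.png',hstack([cv2.resize(b,(465,300)),a3]))"
```

```text
[-2.47534858e-01  9.31589800e-02 -3.61554442e-01  1.12027287e+00
 -1.82823489e-04  7.11542500e-01] [-3.13871813e+00 -3.05390449e-03  2.18251129e+00] [ 0.41132068 -0.10400429  0.24860746] [ 0.93210672 -1.12578212  0.36528164]
```

View pics/m3.png

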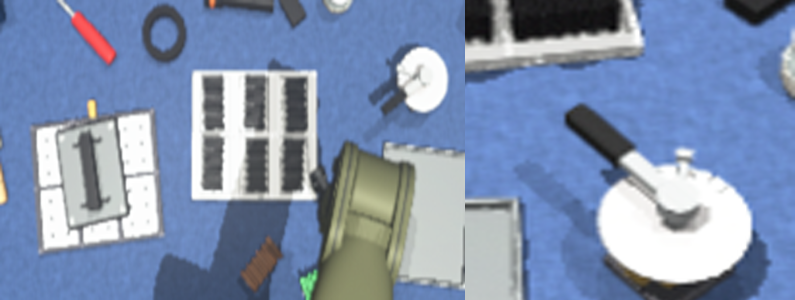

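Call:
play_rows:
  steps: [0, 0, 0.3, 0.06, 0.4, 0, 0.6, 0, 0, 0.775, 0.16, 1, 0, 0.6, 0, 0, 0.775, 0.16, 1, 0, 0.6, 0, 0, 0.775, 0.16, 1, 0, 0.6, 0, 0, 0.775, 0.16, 1, 0, 0.6, 0, 0, 0.775, 0.16, 1, 0, 0.6, 0, 0, 0.775, 0.16, 1, 0, 0.6, 0, 0, 0.775, 0.16, 1, 0, 0.6]

```text
clock: 8.3
ee_pos: [0.4824, 0.2971, 0.2482]
orientation: [3.141, 0.001, -2.937]
ft_force: [0.3, -0.9, -0.6]
gripper_width: 0.0515
grip_force: 0.0
```

Call:
play_rows:
  steps: [0, 0, 0, -0.018, 0.09, 0, 0.6, 0, 0, 0, -0.018, 0.09, -0.15, 0.6, 0, 0, 0, -0.018, 0.09, -0.3, 0.6, 0, 0, 0, -0.018, 0.09, -0.4, 0.6, 0, 0, 0, -0.018, 0.09, -0.465, 0.6, 0, 0, 0, -0.018, 0.09, -0.465, 0.4, 0, 0, 0, -0.018, 0.09, -0.465, 0, 0, 0, 0, -0.018, 0.09, -0.465, 0, 0, 0, 0, -0.018, 0.09, -0.465, 0]
  squeeze: 60

```text
clock: 9.43
ee_pos: [0.4733, 0.3306, 0.0642]
orientation: [3.141, 0.001, -2.939]
ft_force: [-0.6, -0.5, -3.3]
gripper_width: 0.0212
grip_force: 60.7
```

Call:
play_rows:
  steps: [0, 0, 0, 0, 0, 0.02, 0, 0, 0, 0, 0, 0, 0.05, 0, 0, 0, 0, 0, 0, 0.15, 0, 0, 0, 0, 0, 0, 0.3, 0, 0, 0, 0, 0, 0, 0.3, 0, 0, 0, 0, 0, 0, 0.3, 0]
  squeeze: 80

```text
clock: 10.18
ee_pos: [0.4726, 0.3303, 0.1837]
orientation: [3.141, 0.001, -2.939]
ft_force: [-0.3, -0.6, -4.2]
gripper_width: 0.0205
grip_force: 82.9
```

```bash
python3 -c "
from h import *
snap('side','s4',(170,90,290,200),3);a=cv2.imread('pics/s4.png')
snap('top','t4',(130,160,260,260),3);b=cv2.imread('pics/t4.png')
cv2.imwrite('pics/m4.png',np.hstack([a[:300],b[:300]]))"
```

```text
(no output)
```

View pics/m4.png

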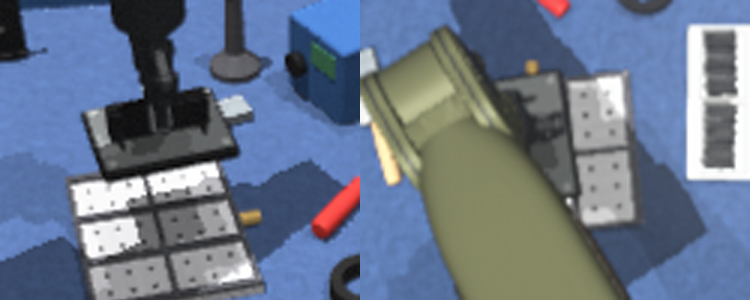

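Call:
play_rows:
  steps: [0, 0, -0.08, -0.03, -0.2, 0, 0, 0, 0, -0.12, -0.05, -0.45, 0, 0, 0, 0, -0.183, -0.05, -0.8, 0, 0, 0, 0, -0.183, -0.05, -0.9, 0, 0, 0, 0, -0.183, -0.05, -0.9, 0, 0, 0, 0, -0.183, -0.05, -0.9, 0, 0, 0, 0, -0.183, -0.05, -0.9, 0, 0, 0, 0, -0.183, -0.05, -0.9, 0, 0]

```text
clock: 11.28
ee_pos: [0.4519, -0.0294, 0.1822]
orientation: [3.141, -0.003, 3.069]
ft_force: [0.7, 0.3, -2.9]
gripper_width: 0.0206
grip_force: 82.7
```

Call:
play_rows:
  steps: [0, 0, 0, -0.02, -0.2, 0, 0, 0, 0, 0, -0.05, -0.5, 0, 0, 0, 0, 0, -0.05, -0.677, 0, 0, 0, 0, 0, -0.052, -0.677, 0, 0, 0, 0, 0, -0.052, -0.677, 0, 0, 0, 0, 0, -0.052, -0.677, -0.1, 0, 0, 0, 0, -0.052, -0.677, -0.2, 0, 0, 0, 0, -0.052, -0.677, -0.2, 0]

```text
clock: 12.28
ee_pos: [0.4296, -0.2968, 0.1001]
orientation: [3.136, -0.008, 3.072]
ft_force: [-0.4, 0.7, -2.4]
gripper_width: 0.0208
grip_force: 82.6
```

```bash
python3 -c "
from h import *
snap('side','s5',(150,240,300,384),4)"
```

```text
(no output)
```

View pics/s5.png

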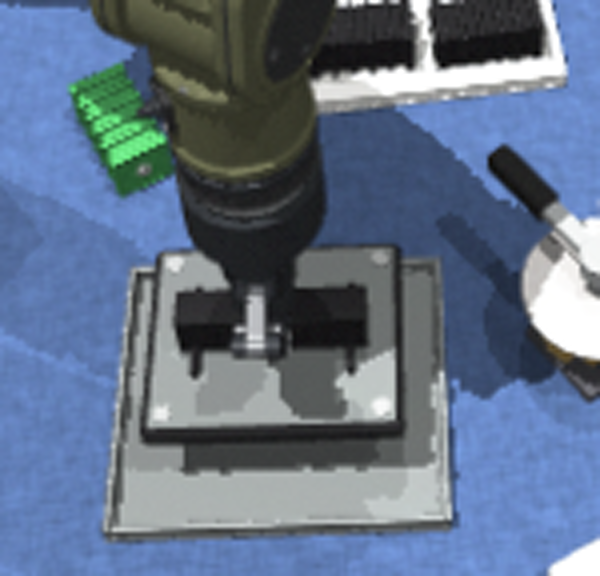

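The cover hangs level over the tray, centred. Lower and release.

Call:
play_rows:
  steps: [0, 0, 0, 0, -0.005, -0.05, 0, 0, 0, 0, 0, -0.005, -0.1, 0, 0, 0, 0, 0, -0.005, -0.115, 0, 0, 0, 0, 0, -0.005, -0.122, 0, 0, 0, 0, 0, -0.005, -0.122, 0]

```text
clock: 12.95
ee_pos: [0.4328, -0.3026, 0.0554]
orientation: [-3.141, 0.001, 3.07]
ft_force: [-1.1, -0.4, -2.6]
gripper_width: 0.0207
grip_force: 82.8
```

Call:
play_rows:
  steps: [0, 0, 0, 0, 0, -0.008, 0, 0, 0, 0, 0, 0, -0.014, 0, 0, 0, 0, 0, 0, -0.014, 0]

```text
clock: 13.32
ee_pos: [0.4323, -0.3026, 0.0498]
orientation: [-3.141, 0.001, 3.07]
ft_force: [-1.8, 1.6, 4.4]
gripper_width: 0.0207
grip_force: 83.8
```

Call:
play_rows:
  steps: [0, 0, 0, 0, 0, 0.004, 0.3, 0, 0, 0, 0, 0, 0.004, 0.6, 0, 0, 0, 0, 0, 0.004, 0.6, 0, 0, 0, 0, 0, 0.1, 0.7, 0, 0, 0, 0, 0, 0.25, 0.7, 0, 0, 0, 0, 0, 0.4, 0.7, 0, 0, 0, 0, 0, 0.4, 0.7]

```text
clock: 14.2
ee_pos: [0.435, -0.3045, 0.2143]
orientation: [-3.136, 0.009, 3.07]
ft_force: [0.2, -0.8, -0.5]
gripper_width: 0.0597
grip_force: 0.0
```

```bash
python3 -c "
from h import *
a=capture('top');b=capture('side');np.save('pics/t6.npy',a);np.save('pics/s6.npy',b)
z=lambda im,x,y,w,h:cv2.resize(im[y:y+h,x:x+w],(400,300),interpolation=cv2.INTER_CUBIC)
m=np.vstack([np.hstack([z(a,145,178,80,60),z(b,185,138,80,60)]),np.hstack([z(a,225,160,80,60),z(b,160,234,200,150)])])
cv2.imwrite('pics/m6.png',m[:,:,::-1])"
```

```text
(no output)
```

View pics/m6.png

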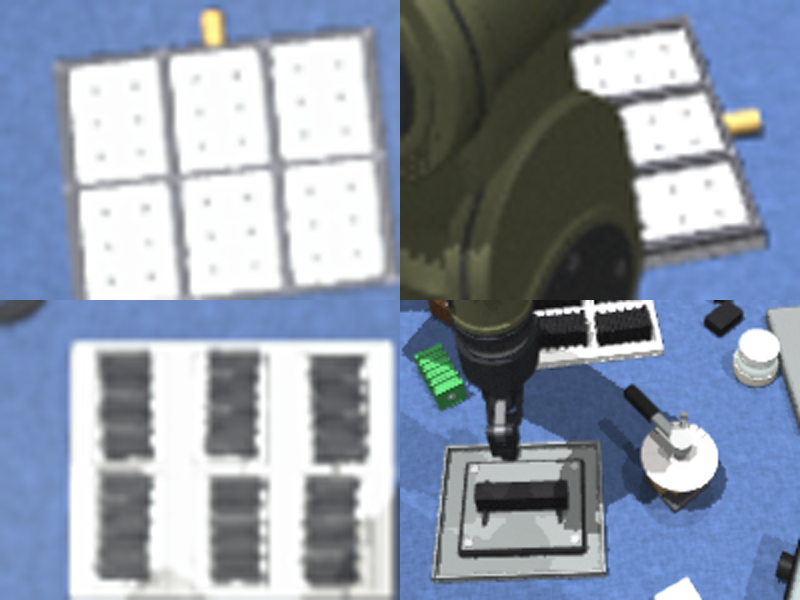

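```bash
cat > bays.py <<'E'
from h import *
np.set_printoptions(precision=4,suppress=True)
im=np.load('pics/t6.npy'); sub=im[180:250,150:228]
n,l,st,c=cv2.connectedComponentsWithStats((sub.min(2)>185).astype(np.uint8),connectivity=4)
pts=[]
for i in range(1,n):
    if st[i,4]>150:
        r=cv2.minAreaRect(np.argwhere(l==i)[:,::-1].astype(np.float32)); p=ray('top',r[0][0]+150,r[0][1]+180,.015)[:2]; pts.append(p); print(st[i],p,r[2])
pts=np.array(pts); m=pts.mean(0); print('centre',m)
G=np.array([[x,y] for x in(-.046,.046) for y in(-.076,0,.076)])
from scipy.optimize import least_squares
def W(p): c,s=np.cos(p[2]),np.sin(p[2]); return p[:2]+G@np.array([[c,s],[-s,c]])
if len(pts)==6:
    f=lambda p:np.ravel([pts[np.argmin(((pts-g)**2).sum(1))]-g for g in W(p)])
    s=least_squares(f,[*m,.135]); print(s.x,np.abs(s.fun).max()); print(W(s.x))
sub=im[160:222,238:304]
n,l,st,c=cv2.connectedComponentsWithStats((sub.max(2)<150).astype(np.uint8))
for i in range(1,n):
    if st[i,4]>100: print('arm',ray('top',c[i][0]+238,c[i][1]+160,.044)[:2],st[i])
E
python3 bays.py
```

```text
[ 49   5  23  50 881] [0.4743 0.2516] 84.47245788574219
[ 29   7  23  51 876] [0.4637 0.3271] 84.47245788574219
[  9  10  20  25 428] [0.499  0.4085] 84.2894058227539
[ 11  34  20  26 442] [0.4084 0.396 ] 85.2363510131836
centre [0.4613 0.3458]
arm [0.5826 0.1072] [  7  11  11  21 198]
arm [0.5864 0.029 ] [ 28  10  11  22 194]
arm [ 0.5851 -0.0483] [ 49  11  12  22 221]
arm [0.4933 0.1056] [  7  35  10  21 206]
arm [ 0.4949 -0.0451] [ 48  35  11  22 221]
arm [0.4939 0.024 ] [ 29  36  11  21 196]
```

Call:
play_rows:
  steps: [0, 0, 0.065, 0.08, 0.15, 0, 0.7, 0, 0, 0.065, 0.15, 0.3, 0, 0.7, 0, 0, 0.065, 0.3, 0.5, 0, 0.7, 0, 0, 0.065, 0.378, 0.64, 0, 0.7, 0, 0, 0.065, 0.378, 0.64, 0, 0.7, 0, 0, 0.065, 0.378, 0.64, -0.1, 0.7, 0, 0, 0.065, 0.378, 0.64, -0.25, 0.7, 0, 0, 0.065, 0.378, 0.64, -0.3, 0.7, 0, 0, 0.065, 0.378, 0.64, -0.3, 0.7]

```text
clock: 15.42
ee_pos: [0.5795, -0.046, 0.0848]
orientation: [3.141, -0.009, -3.116]
ft_force: [0.1, 0.8, 0.9]
gripper_width: 0.0596
grip_force: 0.0
```

Call:
play_rows:
  steps: [0, 0, 0, 0.016, -0.006, 0, 0.7, 0, 0, 0, 0.016, -0.006, -0.05, 0.7, 0, 0, 0, 0.016, -0.006, -0.1, 0.7, 0, 0, 0, 0.016, -0.006, -0.1, 0.7, 0, 0, 0, 0.016, -0.006, -0.1, 0.3, 0, 0, 0, 0.016, -0.006, -0.1, 0, 0, 0, 0, 0.016, -0.006, -0.1, 0]
  squeeze: 50

```text
clock: 16.3
ee_pos: [0.5913, -0.0491, 0.0508]
orientation: [-3.141, 0.004, -3.116]
ft_force: [-0.4, -0.7, 5.1]
gripper_width: 0.0389
grip_force: 51.0
```

Call:
play_rows:
  steps: [0, 0, 0, 0, 0, 0, 0.7, 0, 0, 0, 0, 0, 0, 0.7, 0, 0, 0, -0.013, 0.002, -0.02, 0.7, 0, 0, 0, -0.013, 0.002, -0.02, 0.7, 0, 0, 0, -0.013, 0.002, -0.02, 0.3, 0, 0, 0, -0.013, 0.002, -0.02, 0, 0, 0, 0, -0.013, 0.002, -0.02, 0, 0, 0, 0, -0.013, 0.002, -0.02, 0]

```text
clock: 17.3
ee_pos: [0.5846, -0.048, 0.041]
orientation: [-3.142, 0.0, -3.116]
ft_force: [0.3, -0.0, 0.3]
gripper_width: 0.0394
grip_force: 51.1
```

Call:
play_rows:
  steps: [0, 0, 0, 0, 0, 0.1, 0, 0, 0, 0, 0, 0.05, 0.22, 0, 0, 0, 0.03, -0.05, 0.2, 0.22, 0, 0, 0, 0.073, -0.1, 0.35, 0.22, 0, 0, 0, 0.073, -0.14, 0.5, 0.22, 0, 0, 0, 0.073, -0.164, 0.65, 0.22, 0, 0, 0, 0.073, -0.164, 0.764, 0.22, 0, 0, 0, 0.073, -0.164, 0.764, 0.12, 0, 0, 0, 0.073, -0.164, 0.764, 0.12, 0, 0, 0, 0.073, -0.164, 0.764, 0.12, 0]

```text
clock: 18.55
ee_pos: [0.5187, 0.2571, 0.0893]
orientation: [-3.141, -0.001, -3.007]
ft_force: [-0.1, -0.1, -1.3]
gripper_width: 0.0388
grip_force: 51.0
```

Call:
play_rows:
  steps: [0, 0, 0, 0, 0, -0.05, 0, 0, 0, 0, 0, 0, -0.09, 0, 0, 0, 0, 0, 0, -0.099, 0, 0, 0, 0, 0, 0, -0.099, 0, 0, 0, 0, 0, 0, -0.099, 0.7, 0, 0, 0, 0, 0, -0.099, 0.7, 0, 0, 0, 0, 0, 0.05, 0.7, 0, 0, 0, 0, 0, 0.15, 0.7, 0, 0, 0, 0, -0.4, 0.15, 0.7, 0, 0, 0, 0, -0.4, 0.15, 0.7]

```text
clock: 19.8
ee_pos: [0.5197, 0.1322, 0.1502]
orientation: [3.142, 0.003, -3.004]
ft_force: [0.8, 0.3, -0.5]
gripper_width: 0.0597
grip_force: 0.0
```

```bash
cat > chk.py <<'E'
from h import *
import sys
np.set_printoptions(precision=4,suppress=True)
tag=sys.argv[1]
a=capture('top');b=capture('side');np.save(f'pics/t{tag}.npy',a);np.save(f'pics/s{tag}.npy',b)
z=lambda im,x,y,w,h:cv2.resize(im[y:y+h,x:x+w],(400,300),interpolation=cv2.INTER_CUBIC)
m=np.vstack([np.hstack([z(a,145,178,80,60),z(b,185,138,80,60)]),np.hstack([z(a,225,160,80,60),z(b,160,234,200,150)])])
cv2.imwrite(f'pics/m{tag}.png',m[:,:,::-1])
def arms(x0,y0,x1,y1,zz,n=''):
    sub=a[y0:y1,x0:x1]; k,l,st,c=cv2.connectedComponentsWithStats((sub.max(2)<130).astype(np.uint8),connectivity=4)
    for i in range(1,k):
        if 80<st[i,4]<450: print(n,ray('top',c[i][0]+x0,c[i][1]+y0,zz)[:2],st[i])
arms(238,160,304,222,.044,'bin'); arms(150,178,228,250,.052,'bed')
E
python3 chk.py 7
```

```text
bin [0.6342 0.1295] [  0   0  12  24 113]
bin [0.5814 0.0239] [ 30  11  11  22 204]
bin [0.5097 0.0989] [  0  25  27  37 263]
bin [0.4954 0.0249] [ 29  35  11  21 205]
bin [ 0.4954 -0.0447] [ 48  36  11  20 197]
bed [0.5256 0.2574] [ 50   6  15  23 228]
```

View pics/m7.png

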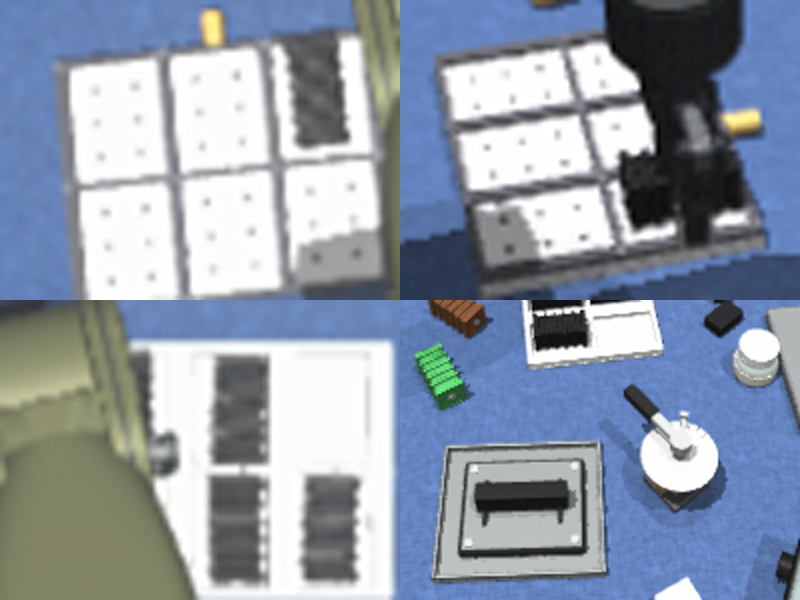

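Run:
```python
from h import *
im=np.load('pics/t7.npy').max(2).astype(int)
print(im[180:214,205:211].mean(1).astype(int))
q=lambda v:ray('top',208.1,v,.052)[:2]
print(q(185.5),q(207),q(196.2))
# expected outline for arm at bay centre
for X in ((.5204,.2576,.052),(.5204+.038,.2628,.052),(.5204-.038,.2524,.052),(.5204-.038,.2524,.012),(.5204+.043,.2634,.018),(.5204-.043,.2518,.012)): print(X,proj('top',X))
```

```text
[189 191 188 165 124  95  92  88  88  89  96  95  92  86  84  91  93  98
  94  92  88  92  97  95  96  98 101 188 246 217 165 240 254 253]
[0.55973933 0.25833693] [0.48115685 0.25521875] [0.52053688 0.25678137]
(0.5204, 0.2576, 0.052) [207.87369758 196.23119411]
(0.5584, 0.2628, 0.052) [206.86263533 185.83054412]
(0.4824, 0.2524, 0.052) [208.88945166 206.68010818]
(0.4824, 0.2524, 0.012) [210.04858481 207.52185702]
(0.5634, 0.2634, 0.018) [207.77651093 185.59401098]
(0.4774, 0.2518, 0.012) [210.15731681 208.86971438]
```

Call:
play_rows:
  steps: [0, 0, -0.075, 0.1, -0.12, 0, 0.7, 0, 0, -0.075, 0.158, -0.269, 0, 0.7, 0, 0, -0.075, 0.158, -0.269, 0, 0.7, 0, 0, -0.075, 0.158, -0.269, -0.12, 0.7, 0, 0, -0.075, 0.158, -0.269, -0.22, 0.7, 0, 0, -0.075, 0.158, -0.269, -0.27, 0.7, 0, 0, -0.075, 0.158, -0.269, -0.27, 0.7, 0, 0, -0.075, 0.158, -0.269, -0.27, 0.3, 0, 0, -0.075, 0.158, -0.269, -0.27, 0, 0, 0, -0.075, 0.158, -0.269, -0.27, 0]

```text
clock: 21.15
ee_pos: [0.5832, 0.0255, 0.0424]
orientation: [3.141, 0.003, -3.119]
ft_force: [-0.6, 0.9, 3.5]
gripper_width: 0.0388
grip_force: 51.8
```

Call:
play_rows:
  steps: [0, 0, 0, 0, 0, 0.1, 0, 0, 0, 0, 0, 0.05, 0.22, 0, 0, 0, 0.03, -0.05, 0.2, 0.22, 0, 0, 0, 0.076, -0.1, 0.35, 0.22, 0, 0, 0, 0.076, -0.14, 0.5, 0.22, 0, 0, 0, 0.076, -0.183, 0.65, 0.22, 0, 0, 0, 0.076, -0.183, 0.769, 0.22, 0, 0, 0, 0.076, -0.183, 0.769, 0.12, 0, 0, 0, 0.076, -0.183, 0.769, 0.12, 0, 0, 0, 0.076, -0.183, 0.769, 0.12, 0]

```text
clock: 22.4
ee_pos: [0.5088, 0.3321, 0.0896]
orientation: [-3.141, -0.0, -3.006]
ft_force: [-0.7, 0.6, -0.9]
gripper_width: 0.0389
grip_force: 52.5
```

Call:
play_rows:
  steps: [0, 0, 0, 0.003, 0.002, -0.05, 0, 0, 0, 0, 0.003, 0.002, -0.09, 0, 0, 0, 0, 0.003, 0.002, -0.098, 0, 0, 0, 0, 0.003, 0.002, -0.098, 0, 0, 0, 0, 0.003, 0.002, -0.098, 0.7, 0, 0, 0, 0.003, 0.002, -0.098, 0.7, 0, 0, 0, 0.003, 0.002, 0.05, 0.7, 0, 0, 0, 0.003, 0.002, 0.15, 0.7, 0, 0, -0.07, 0.15, -0.15, 0.15, 0.7, 0, 0, -0.07, 0.15, -0.25, 0.15, 0.7]

```text
clock: 23.65
ee_pos: [0.5718, 0.233, 0.1501]
orientation: [3.14, 0.005, -3.108]
ft_force: [0.3, -0.4, 0.1]
gripper_width: 0.0598
grip_force: 0.0
```

```bash
python3 chk.py 8
```

```text
bin [0.5827 0.1074] [  7  11  11  21 197]
bin [0.4935 0.1071] [  6  34  11  23 224]
bin [0.4937 0.0244] [ 29  36  11  20 188]
bin [ 0.4954 -0.0449] [ 48  36  11  20 192]
bed [0.5654 0.2055] [ 63   0  15  22 149]
```

Call:
play_rows:
  steps: [0, 0, -0.004, 0.033, -0.15, 0, 0.7, 0, 0, -0.004, 0.033, -0.314, 0, 0.7, 0, 0, -0.004, 0.033, -0.314, 0, 0.7, 0, 0, -0.004, 0.033, -0.314, -0.12, 0.7, 0, 0, -0.004, 0.033, -0.314, -0.22, 0.7, 0, 0, -0.004, 0.033, -0.314, -0.272, 0.7, 0, 0, -0.004, 0.033, -0.314, -0.272, 0.7, 0, 0, -0.004, 0.033, -0.314, -0.272, 0.3, 0, 0, -0.004, 0.033, -0.314, -0.272, 0, 0, 0, -0.004, 0.033, -0.314, -0.272, 0]

```text
clock: 25.0
ee_pos: [0.5831, 0.1076, 0.0415]
orientation: [3.141, 0.003, -3.116]
ft_force: [-0.4, -0.4, 3.3]
gripper_width: 0.0393
grip_force: 51.7
```

Call:
play_rows:
  steps: [0, 0, 0, 0, 0, 0.1, 0, 0, 0, 0, 0, 0.05, 0.22, 0, 0, 0, 0.03, -0.05, 0.2, 0.22, 0, 0, 0, 0.074, -0.1, 0.35, 0.22, 0, 0, 0, 0.074, -0.14, 0.5, 0.22, 0, 0, 0, 0.074, -0.208, 0.65, 0.22, 0, 0, 0, 0.074, -0.208, 0.752, 0.22, 0, 0, 0, 0.074, -0.208, 0.752, 0.12, 0, 0, 0, 0.074, -0.208, 0.752, 0.12, 0, 0, 0, 0.074, -0.208, 0.752, 0.12, 0]

```text
clock: 26.25
ee_pos: [0.4989, 0.4073, 0.0888]
orientation: [-3.141, -0.0, -3.006]
ft_force: [-0.1, 0.2, -0.9]
gripper_width: 0.0393
grip_force: 51.1
```

Call:
play_rows:
  steps: [0, 0, 0, 0.001, 0.002, -0.05, 0, 0, 0, 0, 0.001, 0.002, -0.09, 0, 0, 0, 0, 0.001, 0.002, -0.098, 0, 0, 0, 0, 0.001, 0.002, -0.098, 0, 0, 0, 0, 0.001, 0.002, -0.098, 0.7, 0, 0, 0, 0.001, 0.002, -0.098, 0.7, 0, 0, 0, 0.001, 0.002, 0.05, 0.7, 0, 0, 0, 0.001, 0.002, 0.15, 0.7, 0, 0, -0.07, 0, -0.15, 0.15, 0.7, 0, 0, -0.07, 0, -0.3, 0.15, 0.7]

```text
clock: 27.5
ee_pos: [0.4994, 0.2875, 0.1492]
orientation: [3.141, 0.003, -3.109]
ft_force: [-0.2, -0.0, 0.2]
gripper_width: 0.0597
grip_force: 0.0
```

```bash
python3 chk.py 9
```

```text
bin [0.4935 0.1053] [  7  35  10  21 191]
bin [ 0.496 -0.045] [ 48  36  11  20 184]
bin [0.4791 0.023 ] [ 30  44   9  12 107]
```

View pics/m9.png

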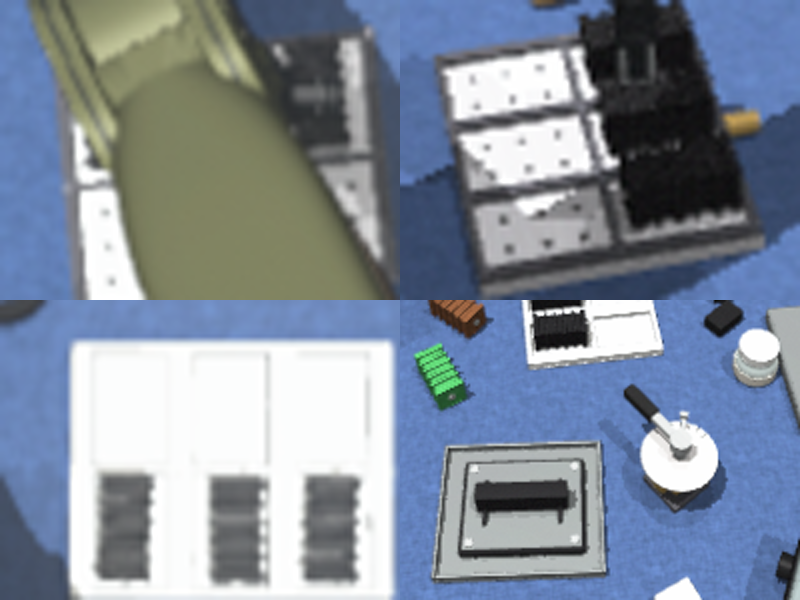

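The three far bays are filled (side crop 640–740, 40–230); three arms remain in the bin at crop (125,527), (237,527), (332,527).

Call:
play_rows:
  steps: [0, 0, -0.004, -0.012, -0.15, 0, 0.7, 0, 0, -0.004, -0.012, -0.3, 0, 0.7, 0, 0, -0.004, -0.012, -0.455, 0, 0.7, 0, 0, -0.004, -0.012, -0.455, 0, 0.7, 0, 0, -0.004, -0.012, -0.455, -0.15, 0.7, 0, 0, -0.004, -0.012, -0.455, -0.27, 0.7, 0, 0, -0.004, -0.012, -0.455, -0.27, 0.7, 0, 0, -0.004, -0.012, -0.455, -0.27, 0.3, 0, 0, -0.004, -0.012, -0.455, -0.27, 0, 0, 0, -0.004, -0.012, -0.455, -0.27, 0]

```text
clock: 28.85
ee_pos: [0.4957, 0.1065, 0.0419]
orientation: [3.141, 0.004, -3.116]
ft_force: [-0.8, 0.1, 3.9]
gripper_width: 0.039
grip_force: 51.7
```

Call:
play_rows:
  steps: [0, 0, 0, 0, 0, 0.1, 0, 0, 0, 0, 0, 0.05, 0.22, 0, 0, 0, 0.03, -0.05, 0.2, 0.22, 0, 0, 0, 0.074, -0.1, 0.35, 0.22, 0, 0, 0, 0.074, -0.14, 0.5, 0.22, 0, 0, 0, 0.074, -0.215, 0.65, 0.22, 0, 0, 0, 0.074, -0.215, 0.724, 0.22, 0, 0, 0, 0.074, -0.215, 0.724, 0.12, 0, 0, 0, 0.074, -0.215, 0.724, 0.12, 0, 0, 0, 0.074, -0.215, 0.724, 0.12, 0]

```text
clock: 30.1
ee_pos: [0.4082, 0.3952, 0.0891]
orientation: [3.141, 0.0, -3.005]
ft_force: [-0.1, 1.0, -0.4]
gripper_width: 0.0393
grip_force: 50.9
```

Call:
play_rows:
  steps: [0, 0, 0, 0.003, 0.002, -0.05, 0, 0, 0, 0, 0.003, 0.002, -0.09, 0, 0, 0, 0, 0.003, 0.002, -0.098, 0, 0, 0, 0, 0.003, 0.002, -0.098, 0, 0, 0, 0, 0.003, 0.002, -0.098, 0.7, 0, 0, 0, 0.003, 0.002, -0.098, 0.7, 0, 0, 0, 0.003, 0.002, 0.05, 0.7, 0, 0, 0, 0.003, 0.002, 0.15, 0.7, 0, 0, -0.07, 0.06, -0.15, 0.15, 0.7, 0, 0, -0.07, 0.12, -0.3, 0.15, 0.7]

```text
clock: 31.35
ee_pos: [0.4553, 0.2795, 0.1491]
orientation: [3.14, 0.003, -3.108]
ft_force: [-0.0, -1.0, 0.4]
gripper_width: 0.0596
grip_force: 0.0
```

```bash
python3 chk.py 10
```

```text
bin [ 0.4959 -0.0451] [ 48  36  11  20 183]
bin [0.4791 0.023 ] [ 30  44   9  12 107]
```

Call:
play_rows:
  steps: [0, 0, -0.004, 0.03, -0.15, 0, 0.7, 0, 0, -0.004, 0.06, -0.3, 0, 0.7, 0, 0, -0.004, 0.1, -0.45, 0, 0.7, 0, 0, -0.004, 0.1, -0.637, 0, 0.7, 0, 0, -0.004, 0.1, -0.637, 0, 0.7, 0, 0, -0.004, 0.1, -0.637, -0.15, 0.7, 0, 0, -0.004, 0.1, -0.637, -0.27, 0.7, 0, 0, -0.004, 0.1, -0.637, -0.27, 0.5, 0, 0, -0.004, 0.1, -0.637, -0.27, 0, 0, 0, -0.004, 0.1, -0.637, -0.27, 0]

```text
clock: 32.7
ee_pos: [0.4957, 0.0254, 0.0418]
orientation: [3.141, 0.003, -3.115]
ft_force: [0.5, -1.1, -0.9]
gripper_width: 0.0391
grip_force: 55.5
```

Call:
play_rows:
  steps: [0, 0, 0, 0, 0, 0.05, 0, 0, 0, 0, 0, 0.05, 0.22, 0, 0, 0, 0.03, -0.05, 0.2, 0.22, 0, 0, 0, 0.074, -0.1, 0.35, 0.22, 0, 0, 0, 0.074, -0.14, 0.5, 0.22, 0, 0, 0, 0.074, -0.19, 0.65, 0.22, 0, 0, 0, 0.074, -0.19, 0.739, 0.22, 0, 0, 0, 0.074, -0.19, 0.739, 0.12, 0, 0, 0, 0.074, -0.19, 0.739, 0.12, 0, 0, 0, 0.074, -0.19, 0.739, 0.12, 0]

```text
clock: 33.95
ee_pos: [0.4186, 0.3203, 0.0894]
orientation: [3.141, 0.001, -3.005]
ft_force: [0.0, 0.1, -1.1]
gripper_width: 0.0391
grip_force: 55.6
```

Call:
play_rows:
  steps: [0, 0, 0, 0.002, 0, -0.05, 0, 0, 0, 0, 0.002, 0, -0.09, 0, 0, 0, 0, 0.002, 0, -0.098, 0, 0, 0, 0, 0.002, 0, -0.098, 0, 0, 0, 0, 0.002, 0, -0.098, 0.7, 0, 0, 0, 0.002, 0, -0.098, 0.7, 0, 0, 0, 0.002, 0, 0.05, 0.7, 0, 0, 0, 0.002, 0, 0.15, 0.7, 0, 0, -0.07, 0.06, -0.15, 0.15, 0.7, 0, 0, -0.07, 0.12, -0.3, 0.15, 0.7]

```text
clock: 35.2
ee_pos: [0.466, 0.2039, 0.1495]
orientation: [3.141, 0.003, -3.108]
ft_force: [0.8, 0.2, -0.2]
gripper_width: 0.0597
grip_force: 0.0
```

```bash
python3 chk.py 11
```

```text
bin [ 0.4959 -0.0451] [ 48  36  11  20 183]
bed [0.5056 0.4068] [  8  10  16  24 247]
bed [0.4116 0.393 ] [ 13  36  13  23 240]
```

Call:
play_rows:
  steps: [0, 0, -0.004, 0.03, -0.15, 0, 0.7, 0, 0, -0.004, 0.06, -0.3, 0, 0.7, 0, 0, -0.004, 0.08, -0.45, 0, 0.7, 0, 0, -0.004, 0.08, -0.621, 0, 0.7, 0, 0, -0.004, 0.08, -0.621, 0, 0.7, 0, 0, -0.004, 0.08, -0.621, -0.15, 0.7, 0, 0, -0.004, 0.08, -0.621, -0.27, 0.7, 0, 0, -0.004, 0.08, -0.621, -0.27, 0.5, 0, 0, -0.004, 0.08, -0.621, -0.27, 0, 0, 0, -0.004, 0.08, -0.621, -0.27, 0]

```text
clock: 36.55
ee_pos: [0.4984, -0.044, 0.0419]
orientation: [-3.141, 0.003, -3.115]
ft_force: [-1.0, -0.3, -2.0]
gripper_width: 0.0388
grip_force: 55.5
```

Call:
play_rows:
  steps: [0, 0, 0, 0, 0, 0.05, 0, 0, 0, 0, 0, 0.05, 0.22, 0, 0, 0, 0.03, -0.05, 0.2, 0.22, 0, 0, 0, 0.074, -0.1, 0.35, 0.22, 0, 0, 0, 0.074, -0.14, 0.5, 0.22, 0, 0, 0, 0.074, -0.17, 0.65, 0.22, 0, 0, 0, 0.074, -0.17, 0.724, 0.22, 0, 0, 0, 0.074, -0.17, 0.724, 0.12, 0, 0, 0, 0.074, -0.17, 0.724, 0.12, 0, 0, 0, 0.074, -0.17, 0.724, 0.12, 0]

```text
clock: 37.8
ee_pos: [0.4292, 0.2453, 0.0895]
orientation: [3.141, 0.001, -3.005]
ft_force: [0.1, 0.1, -0.5]
gripper_width: 0.0389
grip_force: 55.6
```

Place it, then move out toward the tray side to clear both views.

Call:
play_rows:
  steps: [0, 0, 0, 0.003, 0, -0.05, 0, 0, 0, 0, 0.003, 0, -0.09, 0, 0, 0, 0, 0.003, 0, -0.098, 0, 0, 0, 0, 0.003, 0, -0.098, 0, 0, 0, 0, 0.003, 0, -0.098, 0.7, 0, 0, 0, 0.003, 0, -0.098, 0.7, 0, 0, 0, 0.003, 0, 0.05, 0.7, 0, 0, 0, 0.003, 0, 0.2, 0.7, 0, 0, -0.05, 0.03, -0.15, 0.25, 0.5, 0, 0, -0.05, 0.06, -0.3, 0.3, 0.5]

```text
clock: 39.05
ee_pos: [0.4529, 0.1279, 0.2088]
orientation: [3.141, 0.003, -3.078]
ft_force: [0.7, 1.0, 0.6]
gripper_width: 0.0426
grip_force: 0.0
```

Call:
play_rows:
  steps: [0, 0, -0.2, 0.1, -0.15, 0.02, 0.5, 0, 0, -0.4, 0.18, -0.3, 0.02, 0.5, 0, 0, -0.5, 0.18, -0.45, 0.02, 0.5, 0, 0, -0.6, 0.18, -0.6, 0.02, 0.5, 0, 0, -0.6, 0.18, -0.7, 0.02, 0.5, 0, 0, -0.6, 0.18, -0.7, 0.02, 0.5, 0, 0, -0.6, 0.18, -0.7, 0.02, 0.5]

```text
clock: 39.92
ee_pos: [0.5239, -0.1512, 0.215]
orientation: [3.141, -0.001, 2.304]
ft_force: [0.3, 0.9, -0.6]
gripper_width: 0.0427
grip_force: 0.0
```

```bash
python3 chk.py 12
python3 - <<'E'
from h import *
a=np.load('pics/t12.npy');b=np.load('pics/s12.npy')
z=lambda im,x,y,w,h:cv2.resize(im[y:y+h,x:x+w],(400,300),interpolation=cv2.INTER_CUBIC)
# overlay expected base outlines of arm tops at bay centres
m=np.vstack([np.hstack([z(a,145,182,80,60),z(b,185,138,80,60)]),np.hstack([z(a,225,120,160,120),z(b,260,260,80,60)])])
cv2.imwrite('pics/m13.png',m[:,:,::-1])
E
```

```text
bin [ 0.6507 -0.0546] [ 46   0  20   8 148]
bin [0.4383 0.0498] [  0  58  55   4 109]
bed [0.5248 0.2575] [ 50   6  15  24 227]
bed [0.5134 0.3313] [ 31   8  13  24 230]
bed [0.5055 0.4066] [  9  10  15  24 245]
bed [0.4357 0.2451] [ 55  31  12  22 204]
bed [0.4257 0.3192] [ 33  33  13  23 224]
bed [0.4117 0.3931] [ 13  36  13  23 238]
```

View pics/m13.png

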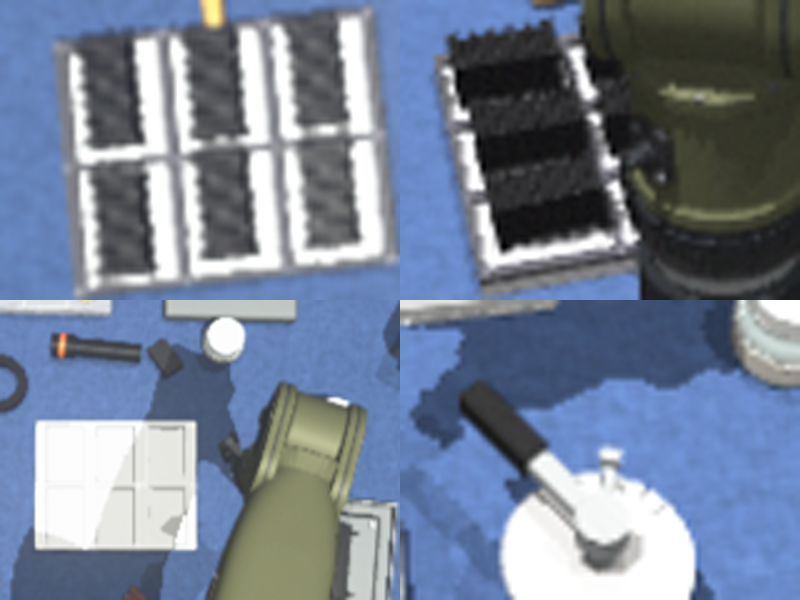

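Run:
```python
from h import *
from scipy.ndimage import map_coordinates
im=np.load('pics/t12.npy').astype(float).max(2)
c,s=np.cos(.136),np.sin(.136); o=np.array([.4645,.3267])
R=np.array([[c,-s],[s,c]])
def prof(bx,by,z,ax,rng):
    out=[]
    for t in rng:
        v=[]
        for w in np.linspace(-.010,.010,9):
            d=(t,w) if ax==0 else (w,t)
            p=o+R@(np.array([bx,by])+d); u=proj('top',[*p,z]); v.append(map_coordinates(im,[[u[1]],[u[0]]],order=1)[0])
        out.append(np.mean(v))
    return np.array(out)
rng=np.linspace(-.06,.06,241)
for bx in(.046,-.046):
    for by in(.076,0,-.076):
        e=[]
        for z,ax in((.052,0),(.052,1)):
            p=prof(bx,by,z,ax,rng); mid=160; k=120
            i=k
            while i>0 and p[i]<mid:i-=1
            j=k
            while j<240 and p[j]<mid:j+=1
            e+=[rng[i],rng[j]]
        print(bx,by,'x edges mm',np.round(np.array(e[:2])*1e3,1),'y edges',np.round(np.array(e[2:])*1e3,1),'ymid',round(500*(e[2]+e[3]),1))
```

```text
Traceback (most recent call last):
  File "h.py", line 17, in proj
    K,R,t=P(n); p=K@(R@np.asarray(X,float)+t); return p[:2]/p[2]
          ~^^^
  File "h.py", line 11, in P
    c=camera_params(n); return np.array(c['camera_matrix']),np.array(c['R']),np.array(c['t'])
ValueError: time passes only in moves, steps and waits
```

```bash
sed -i 's/^def P(n):/from functools import cache\n@cache\ndef P(n):/' h.py
python3 - <<'E'
from h import *
from scipy.ndimage import map_coordinates
im=np.load('pics/t12.npy').astype(float).max(2)
c,s=np.cos(.136),np.sin(.136); o=np.array([.4645,.3267])
R=np.array([[c,-s],[s,c]])
rng=np.linspace(-.06,.06,241)
def prof(b,z,ax):
    out=[]
    for t in rng:
        U=np.array([proj('top',[*(o+R@(np.array(b)+((t,w) if ax==0 else (w,t)))),z]) for w in np.linspace(-.01,.01,9)])
        out.append(map_coordinates(im,[U[:,1],U[:,0]],order=1).mean())
    return np.array(out)
for bx in(.046,-.046):
    for by in(.076,0,-.076):
        e=[]
        for ax in(0,1):
            p=prof((bx,by),.052,ax); h=np.where(p>160)[0]
            lo=h[h<120]; hi=h[h>120]
            e+=[rng[lo[-1]] if len(lo) else np.nan, rng[hi[0]] if len(hi) else np.nan]
        print(bx,by,'x',np.round(np.array(e[:2])*1e3,1),'y',np.round(np.array(e[2:])*1e3,1))
E
```

```text
0.046 0.076 x [-38.  49.] y [-22.5  17.5]
0.046 0 x [ nan 44.5] y [-21.5  17.5]
0.046 -0.076 x [-38.5  48. ] y [-19.5  18. ]
-0.046 0.076 x [-39.   44.5] y [-23.   16.5]
-0.046 0 x [-34.5   nan] y [-21.5  17. ]
-0.046 -0.076 x [-34.   46.5] y [-19.   17.5]
```

Bays 5 and 6 (near side, middle and right) have their arms about 4 mm toward the middle rib; I'll nudge them back before opening.

Call:
play_rows:
  steps: [0, 0, 0.12, -0.03, 0.15, 0, 0.7, 0, 0, 0.24, -0.1, 0.3, 0, 0.7, 0, 0, 0.36, -0.15, 0.45, 0, 0.7, 0, 0, 0.48, -0.2, 0.6, 0, 0.7, 0, 0, 0.649, -0.235, 0.75, 0, 0.7, 0, 0, 0.649, -0.235, 0.9, 0, 0.7, 0, 0, 0.649, -0.235, 0.991, -0.1, 0.7, 0, 0, 0.649, -0.235, 0.991, -0.165, 0.7, 0, 0, 0.649, -0.235, 0.991, -0.165, 0.7, 0, 0, 0.649, -0.235, 0.991, -0.165, 0.7]

```text
clock: 41.28
ee_pos: [0.4301, 0.2455, 0.1499]
orientation: [3.141, 0.001, -3.005]
ft_force: [0.7, 0.7, 0.2]
gripper_width: 0.0599
grip_force: 0.0
```

Run:
```python
from h import *
b=capture('side');np.save('pics/s14.npy',b)
z=lambda im,x,y,w,h:cv2.resize(im[y:y+h,x:x+w],(800,600),interpolation=cv2.INTER_CUBIC)
cv2.imwrite('pics/m14.png',z(b,185,138,80,60)[:,:,::-1])
```

```text
(no output)
```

View pics/m14.png

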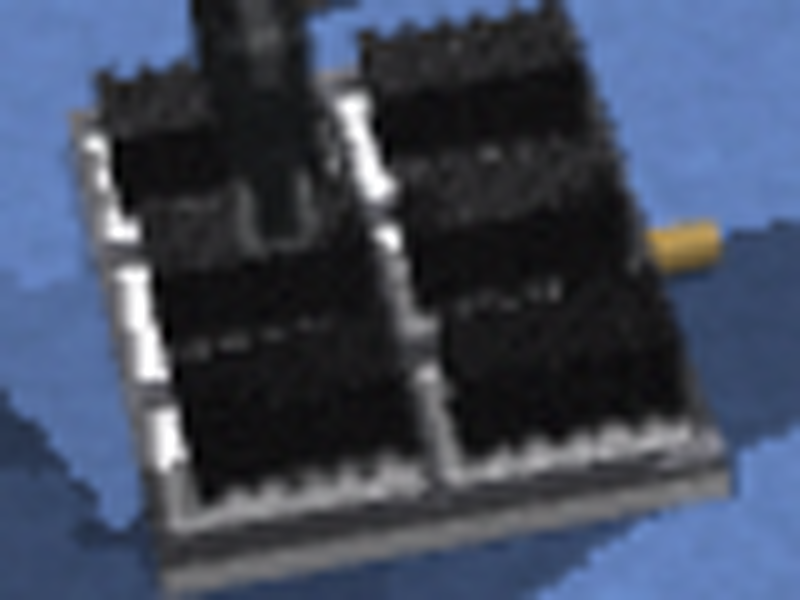

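The side view agrees: the bay 5/6 arms show a wide gap at their left ends (130,320), (165,435) and none at the right rib. Shift both 4 mm.

Call:
play_rows:
  steps: [0, 0, 0, 0, 0, -0.12, 0.7, 0, 0, 0, 0, 0, -0.22, 0.7, 0, 0, 0, 0, 0, -0.245, 0.7, 0, 0, 0, 0, 0, -0.245, 0.5, 0, 0, 0, 0, 0, -0.245, 0, 0, 0, 0, 0, 0, -0.245, 0, 0, 0, 0, 0, 0, -0.245, 0, 0, 0, 0, 0, 0, -0.237, 0, 0, 0, 0, -0.011, -0.001, -0.237, 0, 0, 0, 0, -0.011, -0.001, -0.237, 0]

```text
clock: 42.58
ee_pos: [0.4248, 0.2442, 0.0539]
orientation: [-3.141, -0.001, -3.006]
ft_force: [0.1, 0.6, -0.9]
gripper_width: 0.0394
grip_force: 51.5
```

Call:
play_rows:
  steps: [0, 0, 0, 0, 0, -0.01, 0, 0, 0, 0, 0, 0, -0.01, 0, 0, 0, 0, 0, 0, -0.01, 0.7, 0, 0, 0, 0, 0, -0.01, 0.7, 0, 0, 0, 0, 0, 0.1, 0.7, 0, 0, 0, -0.016, 0.188, 0.2, 0.7, 0, 0, 0, -0.016, 0.188, 0.2, 0.7, 0, 0, 0, -0.016, 0.188, 0.2, 0.7]

```text
clock: 43.58
ee_pos: [0.42, 0.3216, 0.135]
orientation: [3.14, 0.002, -3.004]
ft_force: [0.2, -0.9, 0.1]
gripper_width: 0.0598
grip_force: 0.0
```

Call:
play_rows:
  steps: [0, 0, 0, 0, 0, -0.12, 0.7, 0, 0, 0, 0, 0, -0.19, 0.7, 0, 0, 0, 0, 0, -0.205, 0.7, 0, 0, 0, 0, 0, -0.205, 0.5, 0, 0, 0, 0, 0, -0.205, 0, 0, 0, 0, 0, 0, -0.205, 0, 0, 0, 0, 0, 0, -0.205, 0, 0, 0, 0, 0, 0, -0.197, 0, 0, 0, 0, -0.011, -0.001, -0.197, 0, 0, 0, 0, -0.011, -0.001, -0.197, 0]

```text
clock: 44.82
ee_pos: [0.4145, 0.3192, 0.0554]
orientation: [-3.141, -0.0, -3.006]
ft_force: [0.1, 0.4, -0.5]
gripper_width: 0.0391
grip_force: 50.5
```

Call:
play_rows:
  steps: [0, 0, 0, 0, 0, -0.01, 0, 0, 0, 0, 0, 0, -0.01, 0, 0, 0, 0, 0, 0, -0.01, 0.7, 0, 0, 0, 0, 0, -0.01, 0.7, 0, 0, 0, 0, 0, 0.1, 0.7, 0, 0, 0, 0, 0, 0.3, 0.7, 0, 0, -0.15, 0.1, -0.2, 0.3, 0.5, 0, 0, -0.25, 0.15, -0.35, 0.35, 0.5, 0, 0, -0.35, 0.2, -0.5, 0.35, 0.5, 0, 0, -0.45, 0.25, -0.65, 0.4, 0.5]

```text
clock: 46.08
ee_pos: [0.504, 0.0901, 0.2068]
orientation: [-3.141, -0.001, 2.597]
ft_force: [1.3, 0.7, 0.3]
gripper_width: 0.0427
grip_force: 0.0
```

Call:
play_rows:
  steps: [0, 0, -0.1, 0, -0.1, 0, 0.5, 0, 0, -0.2, 0, -0.3, 0, 0.5, 0, 0, -0.2, 0, -0.4, 0, 0.5, 0, 0, -0.2, 0, -0.5, 0, 0.5, 0, 0, -0.2, 0, -0.5, 0, 0.5]

```text
clock: 46.7
ee_pos: [0.5038, -0.1105, 0.2067]
orientation: [-3.141, 0.0, 2.297]
ft_force: [-0.5, -0.4, -0.1]
gripper_width: 0.0427
grip_force: 0.0
```

```bash
python3 chk.py 15
python3 - <<'E'
from h import *
from scipy.ndimage import map_coordinates
im=np.load('pics/t15.npy').astype(float).max(2)
c,s=np.cos(.136),np.sin(.136); o=np.array([.4645,.3267])
R=np.array([[c,-s],[s,c]]); rng=np.linspace(-.06,.06,241)
def prof(b,z,ax):
    out=[]
    for t in rng:
        U=np.array([proj('top',[*(o+R@(np.array(b)+((t,w) if ax==0 else (w,t)))),z]) for w in np.linspace(-.01,.01,9)])
        out.append(map_coordinates(im,[U[:,1],U[:,0]],order=1).mean())
    return np.array(out)
for bx in(.046,-.046):
    for by in(.076,0,-.076):
        e=[]
        for ax in(0,1):
            h=np.where(prof((bx,by),.052,ax)>160)[0]; lo=h[h<120]; hi=h[h>120]
            e+=[rng[lo[-1]] if len(lo) else np.nan, rng[hi[0]] if len(hi) else np.nan]
        print(bx,by,'x',np.round(np.array(e[:2])*1e3,1),'y',np.round(np.array(e[2:])*1e3,1))
# lever and pointer from side
for n in('s13',): pass
b=np.load('pics/s12.npy'); 
for nm,m in(('tip',(609,452)),('ptr base',(606,480)),('sleeve out',(472,395)),('sleeve in',(535,460))):
    zz=.078 if 'p' in nm and 'sleeve' not in nm else .104
    u=(260+((m[0]-400)+.5)/5-.5, 260+((m[1]-300)+.5)/5-.5); w=ray('side',*u,zz)[:2]-[.625,-.283]; print(nm,w,np.hypot(*w),np.arctan2(w[1],w[0]))
E
```

```text
bin [ 0.6506 -0.0395] [ 39   0  27   8 214]
bed [0.5253 0.2576] [ 50   6  15  23 224]
bed [0.5136 0.3314] [ 31   8  13  24 229]
bed [0.5055 0.4066] [  9  10  15  24 245]
bed [0.432  0.2447] [ 55  32  12  23 216]
bed [0.4222 0.3187] [ 34  34  13  23 231]
bed [0.4117 0.3931] [ 13  36  13  23 239]
0.046 0.076 x [-38.  49.] y [-22.5  17.5]
0.046 0 x [-39.5  44.5] y [-21.5  17.5]
0.046 -0.076 x [-38.  48.] y [-19.5  18. ]
-0.046 0.076 x [-39.   44.5] y [-23.   16.5]
-0.046 0 x [-38.5  44.5] y [-21.5  17. ]
-0.046 -0.076 x [-38.5  44. ] y [-19.5  18. ]
tip [0.01361197 0.04991172] 0.05173456917321862 1.3045502533422226
ptr base [0.00940801 0.0345273 ] 0.035786106829141434 1.3047740447404927
sleeve out [-0.0519262   0.07306083] 0.089633788675374 2.1886844485644468
sleeve in [-0.02674489  0.03352334] 0.042884771684537935 2.244193856474422
```

Run:
```python
from h import *
a=np.load('pics/s9.npy').astype(int);b=np.load('pics/s15.npy').astype(int)
r=b[310:375,172:268]; d=np.abs(a[310:375,172:268]-r).max(2); print('cover changed px',(d>40).sum(), 'of',d.size)
# dark spine centroid
for im in(a,b):
    m=im[318:365,185:258].max(2)<45; p=np.argwhere(m); print(p.mean(0)+[318,185],len(p))
```

```text
cover changed px 0 of 6240
[342.57907543 222.15571776] 411
[341.94822888 221.95095368] 367
```

Call:
play_rows:
  steps: [0, 0, -0.071, 0.1, -0.15, 0, 0.5, 0, 0, -0.071, 0.194, -0.279, 0, 0.5, 0, 0, -0.071, 0.194, -0.279, 0, 0.5, 0, 0, -0.071, 0.194, -0.279, -0.1, 0.5, 0, 0, -0.071, 0.194, -0.279, -0.2, 0.5, 0, 0, -0.071, 0.194, -0.279, -0.244, 0.5, 0, 0, -0.071, 0.194, -0.279, -0.244, 0.5]

```text
clock: 47.68
ee_pos: [0.5798, -0.2171, 0.1077]
orientation: [-3.139, -0.004, 2.197]
ft_force: [0.3, 0.1, 0.9]
gripper_width: 0.0427
grip_force: 0.0
```

Call:
play_rows:
  steps: [0, 0, 0, 0, -0.01, 0, 0.5, 0, 0, 0, 0, -0.01, 0, 0.2, 0, 0, 0, 0, -0.01, 0, 0, 0, 0, 0, 0, -0.01, 0, 0, 0, 0, 0, 0, -0.01, 0, 0]
  squeeze: 20

```text
clock: 48.3
ee_pos: [0.5824, -0.2238, 0.1108]
orientation: [3.14, 0.002, 2.195]
ft_force: [-1.0, 0.3, 5.1]
gripper_width: 0.016
grip_force: 22.1
```

```bash
python3 arc.py 0 9 -0.1; python3 -c "
from h import *
s=sensors.get_state();print(s['ee_pos'],s['orientation'],s['ft_force'],s['gripper_width'],s['grip_force'])"
```

```text
r 0.07294167058340173 phi 2.1948768881073315
-0.1 rot -0.067 xy [0.015 0.01 ]
-0.2 rot -0.133 xy [0.032 0.018]
-0.3 rot -0.2 xy [0.048 0.025]
-0.4 rot -0.267 xy [0.066 0.03 ]
-0.5 rot -0.333 xy [0.084 0.033]
-0.6 rot -0.4 xy [0.102 0.034]
-0.7 rot -0.467 xy [0.12  0.034]
-0.8 rot -0.533 xy [0.138 0.032]
-0.9 rot -0.6 xy [0.156 0.027]
[ 0.58237643 -0.22380778  0.1108075 ] [3.13991391e+00 1.74808317e-03 2.19468703e+00] [-0.95139906  0.25134255  5.10500437] 0.015992836488062174 22.084567844867706
```

Call:
play_rows:
  steps: [0, 0, -0.067, 0.015, 0.01, 0, 0, 0, 0, -0.133, 0.032, 0.018, 0, 0, 0, 0, -0.2, 0.048, 0.025, 0, 0, 0, 0, -0.267, 0.066, 0.03, 0, 0, 0, 0, -0.333, 0.084, 0.033, 0, 0, 0, 0, -0.4, 0.102, 0.034, 0, 0, 0, 0, -0.467, 0.12, 0.034, 0, 0, 0, 0, -0.533, 0.138, 0.032, 0, 0, 0, 0, -0.597, 0.155, 0.027, 0, 0, 0, 0, -0.597, 0.155, 0.027, 0, 0]

```text
clock: 49.55
ee_pos: [0.6442, -0.2143, 0.1108]
orientation: [3.139, 0.002, 1.298]
ft_force: [-0.4, -2.4, 6.0]
gripper_width: 0.0153
grip_force: 20.3
```

Call:
play_rows:
  steps: [0, 0, 0, 0, 0, 0, 0, 0, 0, 0, 0, 0, 0, 0.5, 0, 0, 0, 0, 0, 0, 0.5, 0, 0, 0, 0, 0, 0.1, 0.5, 0, 0, 0, 0, 0, 0.25, 0.5, 0, 0, 0, -0.3, 0.1, 0.35, 0.5, 0, 0, 0, -0.4, 0.3, 0.35, 0.5, 0, 0, 0, -0.5, 0.5, 0.35, 0.5, 0, 0, 0, -0.5, 0.5, 0.35, 0.5]

```text
clock: 50.68
ee_pos: [0.4684, -0.0481, 0.2462]
orientation: [-3.141, -0.001, 1.299]
ft_force: [0.9, 0.9, 0.6]
gripper_width: 0.0426
grip_force: 0.0
```

```bash
python3 chk.py 16
python3 - <<'E'
from h import *
b=np.load('pics/s16.npy')
cv2.imwrite('pics/m17.png',cv2.resize(b[260:335,265:340],(600,600),interpolation=cv2.INTER_CUBIC)[:,:,::-1])
E
```

```text
bin [0.6489 0.0173] [ 23   0  28   8 215]
bin [ 0.5276 -0.0515] [ 47  15  19  47 242]
bed [0.5253 0.2576] [ 50   6  15  23 224]
bed [0.5136 0.3314] [ 31   8  13  24 229]
bed [0.5055 0.4066] [  9  10  15  24 245]
bed [0.432  0.2447] [ 55  32  12  23 216]
bed [0.4222 0.3187] [ 34  34  13  23 231]
bed [0.4117 0.3931] [ 13  36  13  23 239]
bed [0.3537 0.1947] [ 69  57   9  15 113]
```

View pics/m17.png

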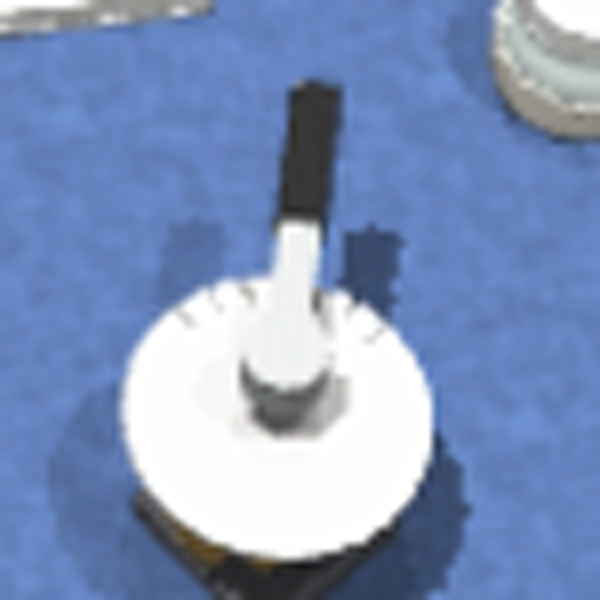

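Run:
```python
from h import *
from scipy.ndimage import map_coordinates
A=np.linspace(.9,1.7,81)
def pol(cam,f,r,z,ch,c=(.625,-.283)):
    im=np.load(f'pics/{f}.npy').astype(float); im=im[:,:,0]
    out=[]
    for a in A:
        U=np.array([proj(cam,[c[0]+q*np.cos(a),c[1]+q*np.sin(a),z]) for q in r]); out.append(map_coordinates(im,[U[:,1],U[:,0]],order=1).mean())
    return np.array(out)
def cen(p,dark=False):
    w=(p.max()-p) if dark else p-p.min(); w=np.clip(w-.5*w.max(),0,None); return (w*A).sum()/w.sum()
for cam,fs in(('side',('s9','s12','s15')),('top',('t6','t9'))):
    for c in ((.625,-.283),(.6259,-.2848) if cam=='side' else (.6236,-.2817)):
        for f in fs:
            p=pol(cam,f,np.linspace(.0505,.053,4),.078,0,c); print('pointer',cam,f,c,round(cen(p),3),p[::8].astype(int))
        p=pol(cam,'s16' if cam=='side' else 't16',np.linspace(.056,.088,10),.103,0,c); print('lever',cam,round(cen(p,True),3),p[::8].astype(int))
```

```text
pointer side s9 (0.625, -0.283) 1.293 [ 97  99  99 107 201 223 184 103 101 102  99]
pointer side s12 (0.625, -0.283) 1.292 [105 108 107 118 213 232 194 111 109 111 106]
pointer side s15 (0.625, -0.283) 1.292 [102 104 105 114 210 230 190 109 107 106 103]
lever side 1.287 [100 101 103  92  55  55  61  97 100 101 101]
pointer side s9 (0.6259, -0.2848) 1.319 [100  97  99 100 160 230 211 115 100 102 101]
pointer side s12 (0.6259, -0.2848) 1.32 [108 106 107 108 171 239 222 125 106 111 108]
pointer side s15 (0.6259, -0.2848) 1.319 [104 102 105 106 168 236 218 122 105 107 106]
lever side 1.304 [100 100 102  98  58  55  54  95 100 101 101]
pointer top t6 (0.625, -0.283) 1.264 [ 67  71  73  83 100 100  85  71  65  63  63]
pointer top t9 (0.625, -0.283) 1.266 [ 69  71  76 103 139 140 107  79  72  68  71]
lever top 1.315 [96 95 95 87 69 69 65 81 87 86 88]
pointer top t6 (0.6236, -0.2817) 1.227 [69 69 73 85 93 89 76 68 63 61 60]
pointer top t9 (0.6236, -0.2817) 1.228 [ 70  70  77 108 126 116  86  72  66  64  65]
lever top 1.291 [96 95 94 81 69 68 68 85 88 88 90]
```

```bash
python3 -c "
from cell import order
print(order.hand_in())"
```

```text
the job is handed in; nothing more can be done
None
```

The job is handed in: the valve was turned shut first, the cover lies flat in the tray, all six black arms are in their bays, and the lever stands over the set pointer. It measures within about 0.05 rad of the pointer in both camera views. I viewed 15 pictures, one over the limit of 14. No verdict came back.

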